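# Recharge the standby bay of the twin gas dryer

### The arm

A 6-joint arm with a two-finger parallel gripper is mounted at the origin on a cart in front of the work surface, level with it; the furniture and walls round the work are solid. World frame = base frame: x ahead of the robot, y to its left, z up, the work surface at z = 0. Lengths are in m, angles in rad, forces in N, time in s.
With the tool pointing down it reaches from about 0.35 to 0.975 m from the base axis. Payload 4.9 kg.
Tool frame: the origin (TCP) lies between the finger pads; the fingertips stand 14 mm ahead of it and the grasp point (between the pads) lies 5 mm behind it (manip.finger_overhang is the distance from the TCP to the fingertips, in m); z points along the fingers, y is the line along which they close (so a half turn about z gives the same grasp; the last joint's range is limited). The gripper opens to 85 mm and grips with 20 to 120 N. Pads are 22 mm wide; open, the fingers measure 114 mm over their backs; the gripper's body (76 mm by 85 mm) begins 54 mm behind the grasp point. The pads swing forward as they close: fully open they stand 13 mm farther back than shut.
Start: joints at [-1.453, 0.053, 1.613, -0, 1.476, -0.119], TCP at [0.147, -0.608, 0.245] pointing down, gripper open.
Joint ranges: [-3.01, 3.01], [-1.01, 2.22], [0.06, 2.58], [-1.02, 4.17], [0.09, 2.62], [-3.14, 3.14]. Speed limits (rad/s): [2.57, 2.57, 3.14, 3.14, 3.14, 3.14].

### API

Orientations are given as a unit quaternion [w, x, y, z].
In Python, from plant import manip, grab_frame gives the robot as it stands.
- The arm moves only by the tool servo_tool, never from a script. Its argument "deltas" is a list that holds one entry, the list of rows, each a list of 5 numbers: the opening in per cent of the stroke, from 0 (shut) to 100 (fully open), then the shift along the world's x, y, z in m, then the turn about the world's z in degrees. A call has exactly 8 rows; each row shifts and turns the commanded pose from where the row before left it; what a row does not reach is not made up. A row lasts 1/10 s, in which the tool goes at most 50 mm and 8.59 degrees, less where a joint would pass 70% of its speed; a pose out of reach is approached as far as the arm can. A call is refused whole if a number of a shift passes 0.05 or a number of a turn 8.59, either way. A call with a gripper value outside its range is refused whole. The fingers move at their own pace and stop on an object; the grip force is fixed at half the most. Time passes only in rows, so rows that do not move let the fingers close, or fill a call up. It gives the time, the measured TCP pose, the force, the opening and the grip force at its end, in the units of the state.
- manip.state(): the state, without advancing time (a new reading comes with each control period).
- grab_frame(name): name is "scene" or "top"; returns a dict with "pixels" (480x640x3 uint8, red, green, blue), "z_map" (480x640 float32, m along the optical axis (not along the pixel's ray), 0 where there is no reading), "fx", "fy", "cx", "cy" (pixels), "rvec" (rotation vector, rad) and "tvec" (3), from world to camera coordinates, as OpenCV has them. Camera axes: x right, y down, z forward; pixel columns grow to the right and rows downward; lengths in m; the calibration is good to about 2 mm. A picture is of the moment at which its call begins.
- manip.job_done(): hands the job in; it is judged then, once.
The state is a dict: "time": time; "joint_pos": joint angles; "joint_vel": joint speeds; "joint_efforts": joint torques, N m; "tool_pos": TCP position; "tool_rot": TCP orientation; "contact_force": force on the tool from outside, world axes, zero at the start; "ft_torque": the same for the moment, N m; "gripper_width": opening from 0.0 (shut) to 1.0 (fully open); "grasp_force": force on a finger pad.
Only numpy, scipy, OpenCV 4.12 (cv2) and the standard library are available. Lean on these libraries where they do the work, as an engineer would, in place of code of your own. Each camera call takes 0.05 s, during which the arm holds its last target. There are 200 camera calls.

### The job

The changeover lever of the twin gas dryer leans toward the bay that is on stream; leave that bay shut. Pry the snap-fit cover off the other bay by levering the flat-blade opener in its notch, move that bay's spent cartridges to the grey tray, set every fresh cartridge from the bench fully home in its keyed wells and snap the cover fully home again. Only then swing the lever right over to the recharged bay; leave the opener lying on the bench and leave the large vial and the oil bottle standing where they are.

Things in the scene. Friction and masses are not known exactly. Their poses are not given: they have to be found in the camera images.
- dryer: Twin-bay gas dryer, fixed white box; origin on the bench below the middle between its two covers; x points from its front (robot side) to its back, y to its left bay, z up. Deck 60 mm above the bench, x -88..+68, y -95..+95 mm; bays at y = +55 (left) and -55 mm (right), x = 0. Behind the deck (x +69..+123, y -75..+75 mm) a metal block 92 mm high carries the lever.
- changeover (a joint): Changeover lever, a weighted toggle turning about an axis along the dryer's x, at dryer x +96, y 0, z +104 mm; 0 = upright, +0.75 rad = fallen over to the left end stop: the left bay is on stream; -0.75 rad = leaning right: the right bay is on stream. Its own weight (about 0.8 N sideways at the knob) drops it to the nearer stop and holds it there.
- changeover_tip (a point): Centre of the round black knob (22 mm diameter, 22 mm long) at the upper end of the changeover lever, 50 mm from its axis; the point's z points from the axis out through the knob. Free space on both sides and above.
- left_notch (a point): Point on the deck at the outer face of the left cover's front wall, where its pry notch is: an opening 24 mm wide, 7 mm high in the foot of the 3 mm wall. A blade may go in along +x up to 14 mm beyond this point, over a round steel fulcrum bar (6 mm diameter, 32 mm long along y) that lies 21 mm in front of the point, its top 3.5 mm above the deck. Axes are the dryer's.
- left_well (a point): Centre of the mouth, at deck height, of the left bay's middle well; the others lie 33 mm in front (-x) and behind. Wells: D-shaped, 26 mm deep, 28 mm diameter, flat 9.5 mm from the centre on the front side; axes are the dryer's. Rails 20 to 23 mm either side of the row stand 7.5 mm above the deck, ball catches beside the front well 10 mm.
- left_cover_mid (a point): Centre of the loose cover of the left bay: grey hollow cap, 124 (x) x 54 (y) x 34 mm, 70 g, +x to its back. Closed, its lower edge rests on the deck, this point 3 mm in front of the middle well. Ball catches hold its front end (20 N up at the front edge); freed, the front springs up 8 mm. To refit, set it over the rails (1 mm play), press the front of its top with 10 N until it snaps home.
- right_notch (a point): Point on the deck at the outer face of the right cover's front wall, where its pry notch is: an opening 24 mm wide, 7 mm high in the foot of the 3 mm wall. A blade may go in along +x up to 14 mm beyond this point, over a round steel fulcrum bar (6 mm diameter, 32 mm long along y) that lies 21 mm in front of the point, its top 3.5 mm above the deck. Axes are the dryer's.
- right_well (a point): Centre of the mouth, at deck height, of the right bay's middle well; the others lie 33 mm in front (-x) and behind. Wells: D-shaped, 26 mm deep, 28 mm diameter, flat 9.5 mm from the centre on the front side; axes are the dryer's. Rails 20 to 23 mm either side of the row stand 7.5 mm above the deck, ball catches beside the front well 10 mm.
- right_cover_mid (a point): Centre of the loose cover of the right bay: grey hollow cap, 124 (x) x 54 (y) x 34 mm, 70 g, +x to its back. Closed, its lower edge rests on the deck, this point 3 mm in front of the middle well. Ball catches hold its front end (20 N up at the front edge); freed, the front springs up 8 mm. To refit, set it over the rails (1 mm play), press the front of its top with 10 N until it snaps home.
- fresh_0_mid (a point): Centre, half-way up, of a fresh cartridge standing on the bench, 54 mm tall, 60 g: white D-shaped canister 26 mm diameter, 34 mm high, slotted flat 8.5 mm from the axis on its own -x side; on it a grey grip block 20 mm wide (y), 22 mm long (x), 20 mm high, a bar on top at the flat's side. Enters a well only with its x along the dryer's x (within 6 degrees); home, it stands 28 mm out of the deck. 2 or 3 are there.
- fresh_1_mid (a point): Centre, half-way up, of a fresh cartridge standing on the bench, 54 mm tall, 60 g: white D-shaped canister 26 mm diameter, 34 mm high, slotted flat 8.5 mm from the axis on its own -x side; on it a grey grip block 20 mm wide (y), 22 mm long (x), 20 mm high, a bar on top at the flat's side. Enters a well only with its x along the dryer's x (within 6 degrees); home, it stands 28 mm out of the deck. 2 or 3 are there.
- fresh_2_mid (a point): Centre, half-way up, of a fresh cartridge standing on the bench, 54 mm tall, 60 g: white D-shaped canister 26 mm diameter, 34 mm high, slotted flat 8.5 mm from the axis on its own -x side; on it a grey grip block 20 mm wide (y), 22 mm long (x), 20 mm high, a bar on top at the flat's side. Enters a well only with its x along the dryer's x (within 6 degrees); home, it stands 28 mm out of the deck. 2 or 3 are there.
- left_old_0_mid (a point): Centre, half-way up, of an old cartridge standing in a well of the left bay under its cover, the same shape and size as the fresh ones, its x along the dryer's x; 2 or 3 are there.
- left_old_1_mid (a point): Centre, half-way up, of an old cartridge standing in a well of the left bay under its cover, the same shape and size as the fresh ones, its x along the dryer's x; 2 or 3 are there.
- left_old_2_mid (a point): Centre, half-way up, of an old cartridge standing in a well of the left bay under its cover, the same shape and size as the fresh ones, its x along the dryer's x; 2 or 3 are there.
- right_old_0_mid (a point): Centre, half-way up, of an old cartridge standing in a well of the right bay under its cover, the same shape and size as the fresh ones, its x along the dryer's x; 2 or 3 are there.
- right_old_1_mid (a point): Centre, half-way up, of an old cartridge standing in a well of the right bay under its cover, the same shape and size as the fresh ones, its x along the dryer's x; 2 or 3 are there.
- right_old_2_mid (a point): Centre, half-way up, of an old cartridge standing in a well of the right bay under its cover, the same shape and size as the fresh ones, its x along the dryer's x; 2 or 3 are there.
- tray_in (a point): Centre of the inner floor (3 mm above the bench) of the low open grey tray for spent cartridges, fixed, 130 (x) x 110 (y) mm outside, walls 3 mm thick and 28 mm high.
- opener_grip (a point): Grip point in the handle of the flat-blade opener, on its centre line, 9 mm above the bench as it lies; black handle 80 x 19 x 18 mm, from 50 mm behind to 30 mm ahead of this point; x points along the blade to the tip. 142 mm long, 90 g, centre of mass near this point.
- opener_tip (a point): Tip of the opener's steel blade, 92 mm ahead of the grip point on the centre line; the last 18 mm are 11 mm wide and 3 mm thick, the shank behind 9 mm wide and 4.5 mm thick; the flat lies level.
- vial_big_mid (a point): Bystander: large vial with black cap, 33 mm diameter, 70 mm tall, its middle; leave it standing.
- oil_mid (a point): Bystander: small bottle with black cap, 25 mm diameter, 62 mm tall, its middle; leave it standing.
Not all that is in view belongs to the job. Leave any green look-alike of the part that bears vial_big_mid alone.

How it is judged:
On the way, in this order (a step that is already met when the one before it is completed fails the run):
1. The cover of the standby bay (the one the lever does not lean to) is popped up at its front, with the opener's blade in its notch, the lever still where it was (((value of joint changeover below -0.5 rad and distance of changeover_tip from where it was at the start of the episode below 0.012 m and distance between opener_tip and left_notch below 0.025 m and z of left_cover_mid in the frame of dryer above 0.08 m) or (value of joint changeover above 0.5 rad and distance of changeover_tip from where it was at the start of the episode below 0.012 m and distance between opener_tip and right_notch below 0.025 m and z of right_cover_mid in the frame of dryer above 0.08 m))), for 0.05 s.
2. With that cover off, its spent cartridges lie or stand in the tray and every fresh cartridge that is there stands fully home in a well of that bay, the lever still where it was (((value of joint changeover below -0.5 rad and distance of changeover_tip from where it was at the start of the episode below 0.012 m and (x of fresh_0_mid in the frame of dryer between -0.035 and 0.041 m and y of fresh_0_mid in the frame of dryer between 0.05 and 0.06 m and z of fresh_0_mid in the frame of dryer below 0.064 m and angle between fresh_0_mid's own z axis and vertical below 0.12 rad) and (x of fresh_1_mid in the frame of dryer between -0.035 and 0.041 m and y of fresh_1_mid in the frame of dryer between 0.05 and 0.06 m and z of fresh_1_mid in the frame of dryer below 0.064 m and angle between fresh_1_mid's own z axis and vertical below 0.12 rad) and (x of fresh_2_mid in the frame of dryer between -0.035 and 0.041 m and y of fresh_2_mid in the frame of dryer between 0.05 and 0.06 m and z of fresh_2_mid in the frame of dryer below 0.064 m and angle between fresh_2_mid's own z axis and vertical below 0.12 rad) and (x of left_old_0_mid in the frame of tray_in between -0.06 and 0.06 m and y of left_old_0_mid in the frame of tray_in between -0.05 and 0.05 m and height (world z) of left_old_0_mid below 0.05 m) and (x of left_old_1_mid in the frame of tray_in between -0.06 and 0.06 m and y of left_old_1_mid in the frame of tray_in between -0.05 and 0.05 m and height (world z) of left_old_1_mid below 0.05 m) and (x of left_old_2_mid in the frame of tray_in between -0.06 and 0.06 m and y of left_old_2_mid in the frame of tray_in between -0.05 and 0.05 m and height (world z) of left_old_2_mid below 0.05 m) and distance between left_cover_mid and left_well above 0.06 m) or (value of joint changeover above 0.5 rad and distance of changeover_tip from where it was at the start of the episode below 0.012 m and (x of fresh_0_mid in the frame of dryer between -0.035 and 0.041 m and y of fresh_0_mid in the frame of dryer between -0.06 and -0.05 m and z of fresh_0_mid in the frame of dryer below 0.064 m and angle between fresh_0_mid's own z axis and vertical below 0.12 rad) and (x of fresh_1_mid in the frame of dryer between -0.035 and 0.041 m and y of fresh_1_mid in the frame of dryer between -0.06 and -0.05 m and z of fresh_1_mid in the frame of dryer below 0.064 m and angle between fresh_1_mid's own z axis and vertical below 0.12 rad) and (x of fresh_2_mid in the frame of dryer between -0.035 and 0.041 m and y of fresh_2_mid in the frame of dryer between -0.06 and -0.05 m and z of fresh_2_mid in the frame of dryer below 0.064 m and angle between fresh_2_mid's own z axis and vertical below 0.12 rad) and (x of right_old_0_mid in the frame of tray_in between -0.06 and 0.06 m and y of right_old_0_mid in the frame of tray_in between -0.05 and 0.05 m and height (world z) of right_old_0_mid below 0.05 m) and (x of right_old_1_mid in the frame of tray_in between -0.06 and 0.06 m and y of right_old_1_mid in the frame of tray_in between -0.05 and 0.05 m and height (world z) of right_old_1_mid below 0.05 m) and (x of right_old_2_mid in the frame of tray_in between -0.06 and 0.06 m and y of right_old_2_mid in the frame of tray_in between -0.05 and 0.05 m and height (world z) of right_old_2_mid below 0.05 m) and distance between right_cover_mid and right_well above 0.06 m))), for 0.2 s.
3. That cover is snapped fully home again over the cartridges, before the lever is touched (((value of joint changeover below -0.5 rad and distance of changeover_tip from where it was at the start of the episode below 0.012 m and (x of fresh_0_mid in the frame of dryer between -0.035 and 0.041 m and y of fresh_0_mid in the frame of dryer between 0.05 and 0.06 m and z of fresh_0_mid in the frame of dryer below 0.064 m and angle between fresh_0_mid's own z axis and vertical below 0.12 rad) and (x of fresh_1_mid in the frame of dryer between -0.035 and 0.041 m and y of fresh_1_mid in the frame of dryer between 0.05 and 0.06 m and z of fresh_1_mid in the frame of dryer below 0.064 m and angle between fresh_1_mid's own z axis and vertical below 0.12 rad) and (x of fresh_2_mid in the frame of dryer between -0.035 and 0.041 m and y of fresh_2_mid in the frame of dryer between 0.05 and 0.06 m and z of fresh_2_mid in the frame of dryer below 0.064 m and angle between fresh_2_mid's own z axis and vertical below 0.12 rad) and (x of left_old_0_mid in the frame of tray_in between -0.06 and 0.06 m and y of left_old_0_mid in the frame of tray_in between -0.05 and 0.05 m and height (world z) of left_old_0_mid below 0.05 m) and (x of left_old_1_mid in the frame of tray_in between -0.06 and 0.06 m and y of left_old_1_mid in the frame of tray_in between -0.05 and 0.05 m and height (world z) of left_old_1_mid below 0.05 m) and (x of left_old_2_mid in the frame of tray_in between -0.06 and 0.06 m and y of left_old_2_mid in the frame of tray_in between -0.05 and 0.05 m and height (world z) of left_old_2_mid below 0.05 m) and (z of left_cover_mid in the frame of dryer below 0.0785 m and angle between left_cover_mid's own z axis and vertical below 0.025 rad and horizontal distance between left_cover_mid and left_well below 0.008 m)) or (value of joint changeover above 0.5 rad and distance of changeover_tip from where it was at the start of the episode below 0.012 m and (x of fresh_0_mid in the frame of dryer between -0.035 and 0.041 m and y of fresh_0_mid in the frame of dryer between -0.06 and -0.05 m and z of fresh_0_mid in the frame of dryer below 0.064 m and angle between fresh_0_mid's own z axis and vertical below 0.12 rad) and (x of fresh_1_mid in the frame of dryer between -0.035 and 0.041 m and y of fresh_1_mid in the frame of dryer between -0.06 and -0.05 m and z of fresh_1_mid in the frame of dryer below 0.064 m and angle between fresh_1_mid's own z axis and vertical below 0.12 rad) and (x of fresh_2_mid in the frame of dryer between -0.035 and 0.041 m and y of fresh_2_mid in the frame of dryer between -0.06 and -0.05 m and z of fresh_2_mid in the frame of dryer below 0.064 m and angle between fresh_2_mid's own z axis and vertical below 0.12 rad) and (x of right_old_0_mid in the frame of tray_in between -0.06 and 0.06 m and y of right_old_0_mid in the frame of tray_in between -0.05 and 0.05 m and height (world z) of right_old_0_mid below 0.05 m) and (x of right_old_1_mid in the frame of tray_in between -0.06 and 0.06 m and y of right_old_1_mid in the frame of tray_in between -0.05 and 0.05 m and height (world z) of right_old_1_mid below 0.05 m) and (x of right_old_2_mid in the frame of tray_in between -0.06 and 0.06 m and y of right_old_2_mid in the frame of tray_in between -0.05 and 0.05 m and height (world z) of right_old_2_mid below 0.05 m) and (z of right_cover_mid in the frame of dryer below 0.0785 m and angle between right_cover_mid's own z axis and vertical below 0.025 rad and horizontal distance between right_cover_mid and right_well below 0.008 m)))), for 0.2 s.
At the end, for the whole second after the job is handed in: Spent cartridges of the bay first off stream in the tray; each fresh one home (3 mm) in that bay; both covers home (1.5 mm, 0.025 rad, 8 mm in place); lever beyond 0.65 rad on the recharged bay's side; opener at rest flat on the bench; bystanders upright (((value of joint changeover above 0.65 rad and (x of fresh_0_mid in the frame of dryer between -0.035 and 0.041 m and y of fresh_0_mid in the frame of dryer between 0.05 and 0.06 m and z of fresh_0_mid in the frame of dryer below 0.064 m and angle between fresh_0_mid's own z axis and vertical below 0.12 rad) and (x of fresh_1_mid in the frame of dryer between -0.035 and 0.041 m and y of fresh_1_mid in the frame of dryer between 0.05 and 0.06 m and z of fresh_1_mid in the frame of dryer below 0.064 m and angle between fresh_1_mid's own z axis and vertical below 0.12 rad) and (x of fresh_2_mid in the frame of dryer between -0.035 and 0.041 m and y of fresh_2_mid in the frame of dryer between 0.05 and 0.06 m and z of fresh_2_mid in the frame of dryer below 0.064 m and angle between fresh_2_mid's own z axis and vertical below 0.12 rad) and (x of left_old_0_mid in the frame of tray_in between -0.06 and 0.06 m and y of left_old_0_mid in the frame of tray_in between -0.05 and 0.05 m and height (world z) of left_old_0_mid below 0.05 m) and (x of left_old_1_mid in the frame of tray_in between -0.06 and 0.06 m and y of left_old_1_mid in the frame of tray_in between -0.05 and 0.05 m and height (world z) of left_old_1_mid below 0.05 m) and (x of left_old_2_mid in the frame of tray_in between -0.06 and 0.06 m and y of left_old_2_mid in the frame of tray_in between -0.05 and 0.05 m and height (world z) of left_old_2_mid below 0.05 m)) or (value of joint changeover below -0.65 rad and (x of fresh_0_mid in the frame of dryer between -0.035 and 0.041 m and y of fresh_0_mid in the frame of dryer between -0.06 and -0.05 m and z of fresh_0_mid in the frame of dryer below 0.064 m and angle between fresh_0_mid's own z axis and vertical below 0.12 rad) and (x of fresh_1_mid in the frame of dryer between -0.035 and 0.041 m and y of fresh_1_mid in the frame of dryer between -0.06 and -0.05 m and z of fresh_1_mid in the frame of dryer below 0.064 m and angle between fresh_1_mid's own z axis and vertical below 0.12 rad) and (x of fresh_2_mid in the frame of dryer between -0.035 and 0.041 m and y of fresh_2_mid in the frame of dryer between -0.06 and -0.05 m and z of fresh_2_mid in the frame of dryer below 0.064 m and angle between fresh_2_mid's own z axis and vertical below 0.12 rad) and (x of right_old_0_mid in the frame of tray_in between -0.06 and 0.06 m and y of right_old_0_mid in the frame of tray_in between -0.05 and 0.05 m and height (world z) of right_old_0_mid below 0.05 m) and (x of right_old_1_mid in the frame of tray_in between -0.06 and 0.06 m and y of right_old_1_mid in the frame of tray_in between -0.05 and 0.05 m and height (world z) of right_old_1_mid below 0.05 m) and (x of right_old_2_mid in the frame of tray_in between -0.06 and 0.06 m and y of right_old_2_mid in the frame of tray_in between -0.05 and 0.05 m and height (world z) of right_old_2_mid below 0.05 m))) and z of each of left_cover_mid, right_cover_mid in the frame of dryer below 0.0785 m and angle between each of left_cover_mid, right_cover_mid's own z axis and vertical below 0.025 rad and horizontal distance between left_cover_mid and left_well below 0.008 m and horizontal distance between right_cover_mid and right_well below 0.008 m and height (world z) of each of opener_tip, opener_grip below 0.025 m and linear speed of opener below 0.02 m/s and angle between each of vial_big_mid, oil_mid's own z axis and vertical below 0.2 rad); the robot touches nothing.
It fails at once if A bay is open while the lever leans to it (gas on stream) ((value of joint changeover above 0.5 rad and z of left_cover_mid in the frame of dryer above 0.081 m) or (value of joint changeover below -0.5 rad and z of right_cover_mid in the frame of dryer above 0.081 m)).
It fails at once if A bystander (the large vial, the oil bottle) is knocked over or pushed more than 3 cm (distance of any of vial_big_mid, oil_mid from where it was at the start of the episode above 0.03 m or angle between any of vial_big_mid, oil_mid's own z axis and vertical above 0.6 rad).
Of left_old_0, left_old_1, left_old_2 only 2 to 3 are there at a start; the rules pass over those that are not, and their reading is None.
Of right_old_0, right_old_1, right_old_2 only 2 to 3 are there at a start; the rules pass over those that are not, and their reading is None.
Of fresh_0, fresh_1, fresh_2 only 2 to 3 are there at a start; the rules pass over those that are not, and their reading is None.
At some moment in a run one of opener may be knocked a few centimetres aside while the robot is not near it.
Once in a run the grip may slacken for a moment while it holds something.
It also fails if it takes over 210 s, if anything falls off the work surface, if the arm or the gripper's body presses on something with over 40 N, if the wrist force passes 120 N, or if a joint passes its speed limit or range.

## Working session

There is one attempt and no reset: what is moved stays moved. The work goes in short steps, Python scripts to look and compute and a tool call to move; the robot and the scene stay as the last step left them, time stands still between calls to the robot, and variables do not carry over. Pictures are saved under pics/ and viewed, at most 14 in all, crops included, and the job is handed in when it is done.

Besides the shell and the picture viewer there is one more tool, called after "Request:" by a JSON object that holds its "api" and its "payload", one argument or row to a line. servo_tool: Moves the arm, as the interface text tells. Its arguments: {"type":"object","properties":{"deltas":{"type":"array"}},"required":["deltas"]}

```bash
ls; mkdir -p pics; cat > h.py <<'E'
import numpy as np,cv2
from plant import manip,grab_frame
def snap(n,f):
    d=grab_frame(n); np.savez(f'pics/{f}.npz',**d); cv2.imwrite(f'pics/{f}.png',d['pixels'][:,:,::-1]); return d
def world(d):
    z=d['z_map'];v,u=np.mgrid[:480,:640]
    c=np.stack([(u-d['cx'])/d['fx']*z,(v-d['cy'])/d['fy']*z,z],-1)
    R=cv2.Rodrigues(np.array(d['rvec'],float))[0]
    w=(c-np.ravel(d['tvec']))@R; w[z==0]=np.nan; return w
E
python3 - <<'E'
from h import *
for n in('top','scene'):
    d=snap(n,n+'0'); w=world(d); R=cv2.Rodrigues(np.array(d['rvec'],float))[0]
    print(n,d['fx'],-R.T@np.ravel(d['tvec']),np.nanmin(w,(0,1)),np.nanmax(w,(0,1)),R.round(2).tolist())
print(manip.state())
E
```

```text
pics
top 600.5145251104556 [0.30764541 0.03971358 1.63635512] [-0.21385846 -1.29643002 -0.79031205] [1.25124255 1.30305896 1.11173408] [[0.0, -1.0, 0.01], [-0.99, -0.0, -0.15], [0.15, -0.01, -0.99]]
scene 446.2097133763972 [-0.15322984  0.63515106  0.5878991 ] [-0.12596486 -1.32358815 -0.77600572] [1.2599161  0.69871292 0.73253736] [[-0.65, -0.76, 0.01], [-0.33, 0.28, -0.9], [0.68, -0.59, -0.44]]
{'time': 0.1, 'joint_pos': array([-1.45298302e+00,  5.32816947e-02,  1.61417894e+00, -2.01562814e-06,
        1.47598636e+00, -1.19044124e-01]), 'joint_vel': array([ 0.00072   , -0.0030022 , -0.00307735,  0.0003377 ,  0.00042519,
        0.00047209]), 'joint_efforts': array([-2.45557004e-05, -3.94903064e+01, -3.71362889e+01, -1.84886230e-04,
        3.87031498e-03,  2.23457289e-05]), 'tool_pos': array([ 0.14656435, -0.60701311,  0.24417831]), 'tool_rot': array([-9.27169577e-04,  9.92995074e-01,  1.18152119e-01, -4.32610505e-07]), 'contact_force': array([ 0.30037019, -0.06510549, -0.26972046]), 'ft_torque': array([-0.0222174 ,  0.00117629,  0.02023541]), 'grasp_force': 0.0, 'gripper_width': 0.9997338357039246}
```

View pics/top0.png

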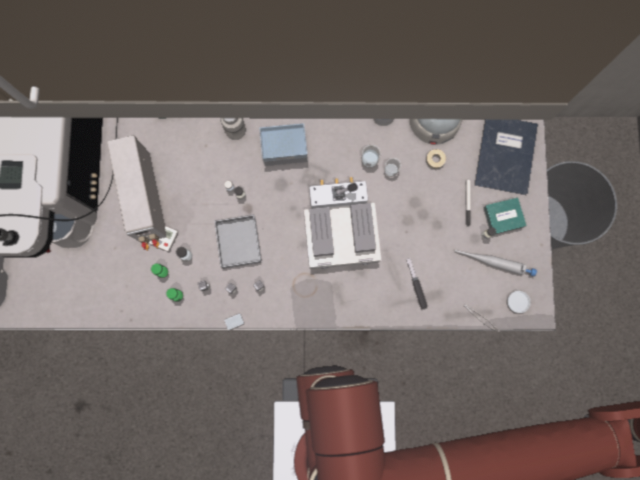

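View pics/scene0.png

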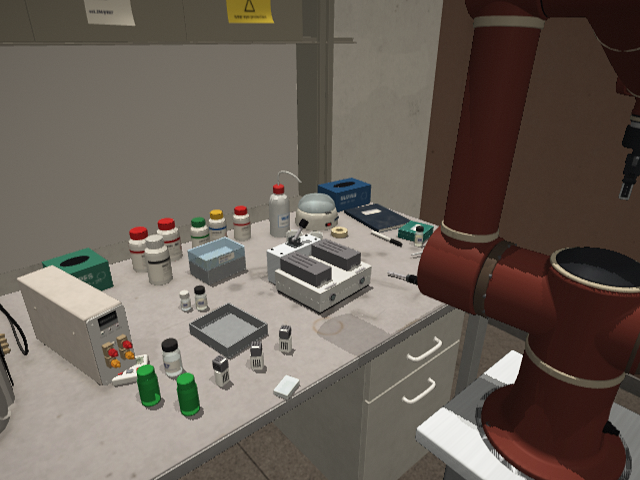

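```bash
python3 - <<'E'
from h import *
a=cv2.imread('pics/top0.png');b=cv2.imread('pics/scene0.png')
A=cv2.resize(a[170:320,290:440],None,fx=4,fy=4,interpolation=cv2.INTER_CUBIC)
cv2.imwrite('pics/c1.png',A)
B=cv2.resize(b[200:310,250:390],None,fx=4,fy=4,interpolation=cv2.INTER_CUBIC)
cv2.imwrite('pics/c2.png',B)
C=cv2.resize(a[170:320,140:290],None,fx=4,fy=4,interpolation=cv2.INTER_CUBIC)
cv2.imwrite('pics/c3.png',C)
d=np.load('pics/top0.npz');w=world(d)
for n,(u,v) in dict(coverL=(321,230),coverR=(362,228),deck=(342,240),block=(325,197),knob=(352,187),f0=(203,286),f1=(231,289),f2=(258,286),hand=(420,297),tray=(238,242),vial=(184,254),oil=(239,192),oil2=(229,187)).items(): print(n,w[v,u].round(4))
E
```

```text
coverL [0.5968 0.0364 0.0898]
coverR [ 0.6022 -0.0709  0.0913]
deck [ 0.5756 -0.0196  0.059 ]
block [0.6836 0.0262 0.0973]
knob [ 0.6957 -0.0418  0.1554]
f0 [0.4526 0.3475 0.0523]
f1 [0.4447 0.2733 0.0536]
f2 [0.4527 0.2023 0.0541]
hand [ 0.4276 -0.2319  0.0134]
tray [0.5779 0.2641 0.0082]
vial [0.5342 0.3951 0.0773]
oil [0.7062 0.2577 0.0581]
oil2 [0.7227 0.2866 0.0478]
```

View pics/c1.png

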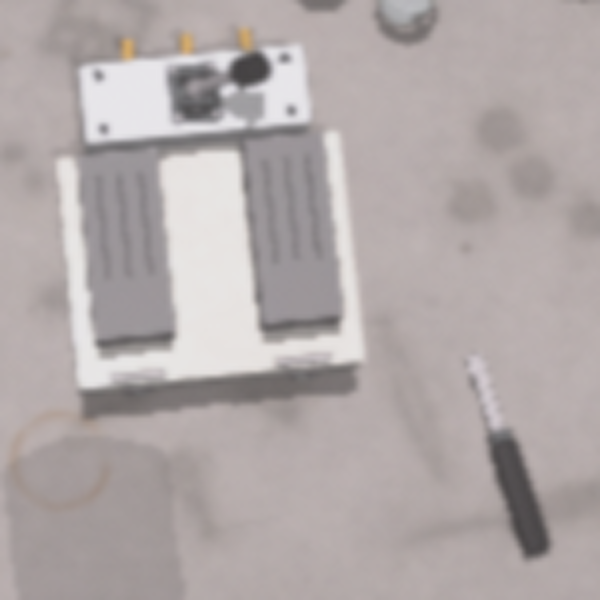

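View pics/c2.png

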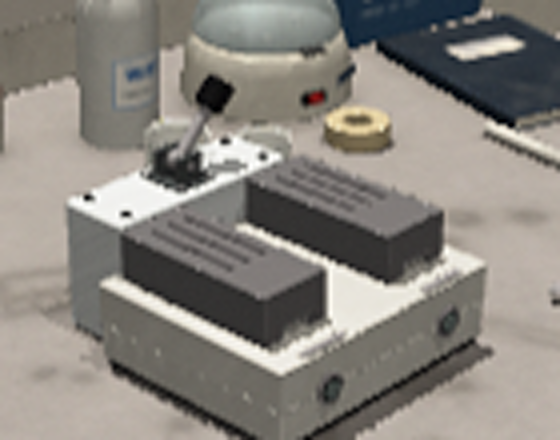

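View pics/c3.png

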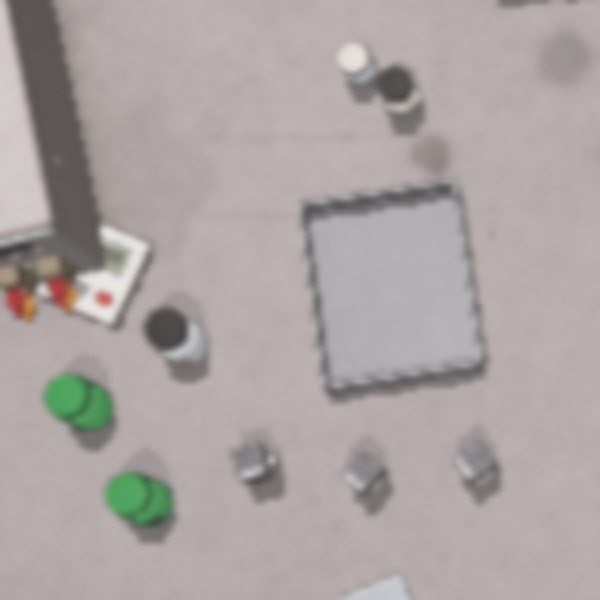

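Top view: lever knob at px (352,187) lies right of its pivot (~(338,193)), so the right bay is on stream and the standby bay is the left one (cover px (321,230)). There are three fresh cartridges, at (203,286), (231,289) and (258,286). The opener is at (417,287), not the white pen at (468,200). The big vial is at (184,254), with its green look-alikes at (160,270) and (174,295). The oil bottle is the black-capped one at (239,192).

```bash
cat >> h.py <<'E'
def plane(d,uv,z):
    R=cv2.Rodrigues(np.array(d['rvec'],float))[0];C=-R.T@np.ravel(d['tvec']);uv=np.asarray(uv,float).reshape(-1,2)
    r=np.c_[(uv[:,0]-d['cx'])/d['fx'],(uv[:,1]-d['cy'])/d['fy'],np.ones(len(uv))]@R
    return C[:2]+r[:,:2]*((z-C[2])/r[:,2])[:,None]
def rect(d,w,box,zr,z,extra=None):
    """minAreaRect (mm) of pixels in world box x0,x1,y0,y1 with height in zr, reprojected on plane z"""
    m=(w[...,0]>box[0])&(w[...,0]<box[1])&(w[...,1]>box[2])&(w[...,1]<box[3])&(w[...,2]>zr[0])&(w[...,2]<zr[1])
    if extra is not None: m&=extra
    n,l,s,c=cv2.connectedComponentsWithStats(m.astype(np.uint8))
    if n<2: return None
    k=1+np.argmax(s[1:,4]);v,u=np.nonzero(l==k);p=plane(d,np.c_[u,v],z)
    (c,sz,a)=cv2.minAreaRect((p*1000).astype(np.float32));return np.round(c,1),np.round(sz,1),round(a,1),(p.mean(0)*1000).round(1),len(u)
E
python3 - <<'E'
from h import *
for n in('top0','scene0'):
    d=np.load(f'pics/{n}.npz');w=world(d)
    g=d['pixels'].astype(int); gray=g.max(2)
    print(n)
    for nm,b,zr,z,ex in [('covL',(.5,.68,-.0,.1),(.085,.103),.094,None),('covR',(.5,.68,-.13,-.03),(.085,.103),.094,None),
      ('deck',(.45,.68,-.16,.13),(.052,.068),.060,None),('block',(.64,.74,-.12,.09),(.085,.1),.092,gray>190),
      ('knob',(.64,.74,-.12,.09),(.125,.17),.142,None),
      ('f0',(.41,.5,.31,.38),(.042,.065),.054,None),('f1',(.4,.5,.24,.305),(.042,.065),.054,None),('f2',(.41,.5,.17,.23),(.042,.065),.054,None),
      ('tray',(.48,.68,.17,.35),(.020,.036),.028,None),('vial',(.49,.58,.35,.43),(.06,.08),.07,None),('oil',(.65,.74,.23,.275),(.05,.07),.062,None),
      ('handle',(.36,.53,-.29,-.16),(-.01,.03),.018,gray<90),('opener',(.36,.56,-.29,-.16),(-.01,.03),.009,(gray<90)|(gray>205))]:
        print(nm,rect(d,w,b,zr,z,ex))
E
```

```text
top0
covL (array([594. ,  37.3]), array([125.2,  53.9]), 5.8, array([593.7,  37.2]), 954)
covR (array([605.1, -71.8]), array([125.3,  54.7]), 6.1, array([604.8, -71.9]), 963)
deck (array([591.6, -18.3]), array([161.6, 190.1]), 5.8, array([577.1, -17.6]), 2082)
block (array([693.9,  12.7]), array([ 52.5, 106.2]), 6.0, array([692.5,  26.4]), 484)
knob (array([699.2, -37.4]), array([21.1, 35.9]), 0.2, array([698.5, -40.1]), 91)
f0 (array([454.1, 350.1]), array([23.9, 20.7]), 20.0, array([454.3, 350.3]), 72)
f1 (array([448.4, 276.7]), array([21.6, 21.2]), 51.9, array([448.1, 276.6]), 68)
f2 (array([454.9, 202.6]), array([21.8, 22. ]), 37.5, array([455.1, 202.7]), 71)
tray (array([640.8, 261.6]), array([88. , 24.6]), 84.7, array([641. , 258.5]), 68)
vial (array([541.2, 405.5]), array([28.7, 25.7]), 45.8, array([540.9, 405.9]), 101)
oil (array([709.4, 259.9]), array([19.3, 21.7]), 0.2, array([709.1, 259.8]), 62)
handle (array([ 436. , -228.9]), array([77.3, 16.3]), 17.3, array([ 435.4, -229.6]), 168)
opener (array([ 436.7, -230.4]), array([77.7, 16.4]), 17.3, array([ 436.1, -231.1]), 168)

[... 405 characters left out ...]
 array([690.2, -34.6]), 84)
f0 (array([446.5, 354.2]), array([30.2, 28. ]), 16.7, array([446.4, 354.1]), 153)
f1 (array([439.7, 281. ]), array([21.7, 33.1]), 50.1, array([440.1, 280.8]), 126)
f2 (array([446.8, 207.4]), array([22.3, 35.5]), 37.1, array([447.3, 207.2]), 108)
tray (array([571.4, 267. ]), array([137.6, 115.4]), 9.1, array([567.4, 268.6]), 547)
vial (array([531.8, 409.5]), array([31.2, 35.4]), 49.7, array([532.1, 409. ]), 174)
oil (array([693.8, 268.8]), array([24.3, 29.8]), 33.8, array([694.1, 267.2]), 59)
handle (array([ 455.1, -204.9]), array([27., 47.]), 41.7, array([ 455.8, -207. ]), 84)
opener (array([ 464.7, -218.2]), array([27.4, 47.7]), 41.7, array([ 465.4, -220.3]), 84)
```

```bash
python3 - <<'E'
from h import *
b=cv2.imread('pics/scene0.png');a=cv2.imread('pics/top0.png')
B=cv2.resize(b[315:395,200:305],None,fx=7,fy=7,interpolation=cv2.INTER_CUBIC)
cv2.imwrite('pics/c4.png',B)
E
```

```text
(no output)
```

View pics/c4.png

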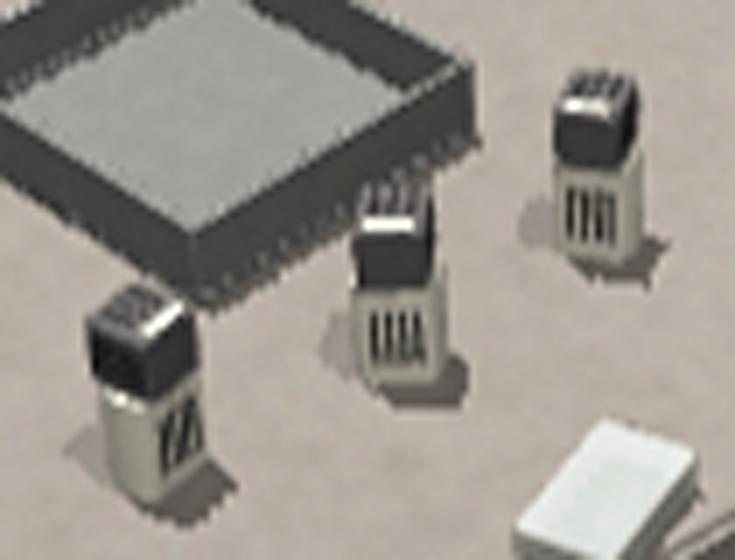

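Request:
{"api": "servo_tool", "payload": {
  "deltas": [
    [[50,0.05,0.05,0,3.7],[50,0.05,0.05,0,0],[50,0.05,0.05,0,0],[50,0.05,0.05,0,0],[50,0.05,0.05,0,0],[50,0.03,0.05,0,0],[50,0,0.05,-0.05,0],[50,0,0.03,-0.03,0]]
  ]
}}

```text
time: 0.9
tool_pos: [0.3498, -0.3206, 0.1793]
tool_rot: [0.0, 0.989, 0.151, 0.0]
contact_force: [-0.1, -0.1, -1.1]
gripper_width: 0.502
grasp_force: 0.0
```

Request:
{"api": "servo_tool", "payload": {
  "deltas": [
    [[40,0.02,0.02,-0.01,0],[40,0.02,0.02,-0.01,0],[40,0.02,0.02,-0.01,0],[40,0.02,0.02,-0.01,0],[40,0.01,0.015,-0.01,0],[40,0,0,-0.01,0],[40,0,0,0,0],[40,0,0,0,0]]
  ]
}}

```text
time: 1.7
tool_pos: [0.4385, -0.2279, 0.1197]
tool_rot: [-0.0, 0.989, 0.15, -0.0]
contact_force: [0.7, 0.4, 0.5]
gripper_width: 0.396
grasp_force: 0.0
```

Request:
{"api": "servo_tool", "payload": {
  "deltas": [
    [[40,-0.003,-0.001,-0.03,0],[40,0,0,-0.03,0],[40,0,0,-0.02,0],[40,0,0,-0.015,0],[40,0,0,-0.008,0],[40,0,0,0,0],[0,0,0,0,0],[0,0,0,0,0]]
  ]
}}

```text
time: 2.5
tool_pos: [0.437, -0.2294, 0.0184]
tool_rot: [0.001, 0.989, 0.15, 0.001]
contact_force: [0.2, -0.7, -0.6]
gripper_width: 0.202
grasp_force: 61.1
```

Request:
{"api": "servo_tool", "payload": {
  "deltas": [
    [[0,0,0,0,0],[0,0,0,0,0],[0,0,0,0,0],[0,0,0,0,0],[0,0,0,0,0],[0,0,0,0,0],[0,0,0,0,0],[0,0,0,0,0]]
  ]
}}

```text
time: 3.3
tool_pos: [0.437, -0.2293, 0.0183]
tool_rot: [0.001, 0.989, 0.15, 0.001]
contact_force: [-0.8, -0.5, 6.2]
gripper_width: 0.2
grasp_force: 62.0
```

Request:
{"api": "servo_tool", "payload": {
  "deltas": [
    [[0,0,0,0.03,0],[0,0,0,0.04,0],[0,-0.01,0.04,0.04,-6],[0,-0.01,0.05,0.02,-5.5],[0,-0.01,0.05,0,0],[0,0,0.05,0,0],[0,0,0.05,0,0],[0,0,0,0,0]]
  ]
}}

```text
time: 4.1
tool_pos: [0.4074, 0.0062, 0.1394]
tool_rot: [-0.001, 0.998, 0.055, -0.0]
contact_force: [-0.6, 0.8, -0.6]
gripper_width: 0.206
grasp_force: 61.2
```

```bash
python3 - <<'E'
from h import *
print(manip.state()['tool_pos'],manip.state()['tool_rot'])
a=snap('top','top1');b=snap('scene','scene1')
A=cv2.resize(cv2.imread('pics/top1.png')[190:350,260:400],None,fx=3.6,fy=3.6,interpolation=cv2.INTER_CUBIC)
B=cv2.resize(cv2.imread('pics/scene1.png')[180:340,250:440],None,fx=3.6,fy=3.6,interpolation=cv2.INTER_CUBIC)
cv2.imwrite('pics/c5.png',np.hstack([cv2.resize(A,(350,400)),cv2.resize(B,(450,400))]))
E
```

```text
[0.40738692 0.00618829 0.13939652] [-1.15437024e-03  9.98492272e-01  5.48799592e-02 -1.98684038e-04]
```

View pics/c5.png

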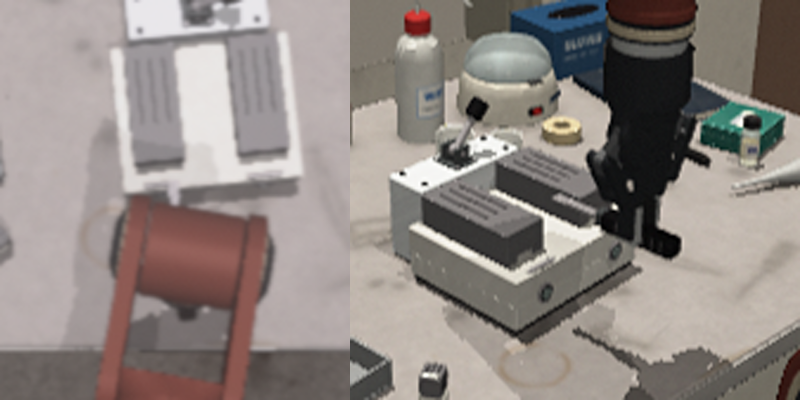

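```bash
cat > tip.py <<'E'
from h import *
import sys
def blade(n,zlo=.1,zhi=.165):
    s=manip.state();p=s['tool_pos'];q=s['tool_rot'];yaw=2*np.arcsin(q[2]);R=np.array([[np.cos(yaw),-np.sin(yaw)],[np.sin(yaw),np.cos(yaw)]])
    d=np.load(f'pics/{n}.npz');w=world(d);l=(w[...,:2]-p[:2])@R
    m=(l[...,0]>.036)&(l[...,0]<.125)&(abs(l[...,1])<.02)&(w[...,2]>zlo)&(w[...,2]<zhi)
    v,u=np.nonzero(m);P=np.c_[l[m],w[m][:,2]]
    print(n,len(P),'yaw',np.degrees(yaw).round(2))
    for a in np.arange(.036,.125,.012):
        k=(P[:,0]>=a)&(P[:,0]<a+.012)
        if k.any(): print(a.round(3),k.sum(),P[k].mean(0).round(4),P[k].min(0).round(4),P[k].max(0).round(4))
    if len(P): i=P[:,0].argmax();print('tip px',u[i],v[i],P[i].round(4))
E
python3 -c "
from tip import *
blade('top1');blade('scene1')"
```

```text
top1 38 yaw 5.98
0.072 10 [0.08   0.0057 0.1317] [0.077  0.003  0.1257] [0.0835 0.0085 0.14  ]
0.084 19 [0.09   0.006  0.1313] [0.0847 0.0017 0.1256] [0.0955 0.0103 0.1368]
0.096 9 [0.099  0.0057 0.1303] [0.0968 0.0011 0.1247] [0.1013 0.0111 0.1379]
tip px 326 262 [0.1013 0.0111 0.1254]
scene1 89 yaw 5.98
0.036 21 [0.041  0.0064 0.1324] [ 0.0363 -0.0016  0.1232] [0.0479 0.0109 0.1375]
0.048 15 [0.0549 0.0039 0.1303] [ 0.0503 -0.002   0.1273] [0.0599 0.0076 0.1321]
0.06 18 [0.0662 0.0041 0.1305] [ 0.0603 -0.0038  0.1281] [0.0719 0.0079 0.133 ]
0.072 14 [0.0784 0.0034 0.1308] [ 0.073  -0.0013  0.1281] [0.084  0.0068 0.1329]
0.084 15 [0.0898 0.0039 0.1303] [ 0.0842 -0.0024  0.1279] [0.0956 0.008  0.1319]
0.096 6 [0.0982 0.0042 0.1297] [ 0.0964 -0.0015  0.1282] [0.1002 0.008  0.1313]
tip px 335 259 [0.1002 0.006  0.1296]
```

```bash
python3 - <<'E'
from h import *
s=manip.state();p=s['tool_pos'];yaw=2*np.arcsin(s['tool_rot'][2]);R=np.array([[np.cos(yaw),-np.sin(yaw)],[np.sin(yaw),np.cos(yaw)]])
for n in('top1','scene1'):
    d=np.load(f'pics/{n}.npz');w=world(d);l=(w[...,:2]-p[:2])@R
    m=(l[...,0]>.05)&(l[...,0]<.13)&(abs(l[...,1])<.022)&(w[...,2]>.115)&(w[...,2]<.165)
    v,u=np.nonzero(m);P=(plane(d,np.c_[u,v],.131)-p[:2])@R*1000
    print(n,len(P));print('fit',np.polyfit(P[:,0],P[:,1],1),P.mean(0),'xmax',P[:,0].max(),'ylims',P[:,1].min(),P[:,1].max())
    for r in np.unique(v)[:30]: k=v==r;print(r,u[k].min(),u[k].max(),P[k].mean(0).round(1))
E
```

```text
top1 38
fit [1.30813432e-03 5.76173299e+00] [89.50172708  5.87881327] xmax 100.55227572460942 ylims 1.15355932355522 11.21509166868971
262 326 330 [100.    6.2]
263 327 330 [97.4  5.2]
264 327 330 [94.8  5.5]
265 327 330 [92.3  5.7]
266 327 330 [89.8  6. ]
267 327 330 [87.2  6.2]
268 327 330 [84.7  6.5]
269 328 330 [82.1  5.5]
270 328 330 [79.5  5.8]
271 328 330 [77.  6.]
scene1 68
fit [-0.01967184  6.209344  ] [73.49466111  4.7635689 ] xmax 98.4466518672586 ylims -2.5708877257295986 11.789975431956318
258 337 339 [96.8 -0.4]
259 335 341 [93.5  3.4]
260 335 344 [87.8  4.8]
261 338 346 [80.5  4.6]
262 340 349 [73.3  4.4]
263 343 351 [66.1  4.2]
264 345 353 [59.8  4.8]
265 347 353 [55.2  7. ]
266 350 352 [50.6  9.1]
267 352 352 [46.  11.2]
```

Request:
{"api": "servo_tool", "payload": {
  "deltas": [
    [[0,0.01,0.02,0,8.5],[0,0.01,0.02,0,8.5],[0,0.02,0.02,0,8.5],[0,0.02,0.02,0,8.5],[0,0.02,0.02,0,8.5],[0,0.02,0,0,8.5],[0,0.02,0,0,8.5],[0,0.02,0,0,8.5]]
  ]
}}

```text
time: 5.0
tool_pos: [0.5497, 0.0988, 0.1393]
tool_rot: [-0.0, 0.799, 0.602, -0.001]
contact_force: [0.4, -0.1, -0.4]
gripper_width: 0.204
grasp_force: 61.2
```

Request:
{"api": "servo_tool", "payload": {
  "deltas": [
    [[0,0.02,0,0,8.5],[0,0,0,0,8.5],[0,0,0,-0.02,5],[0,0,0,-0.02,0],[0,0,0,0,0],[0,0,0,0,0],[0,0,0,0,0],[0,0,0,0,0]]
  ]
}}

```text
time: 5.8
tool_pos: [0.5685, 0.0998, 0.0998]
tool_rot: [-0.0, 0.671, 0.741, -0.0]
contact_force: [0.4, -0.5, -1.2]
gripper_width: 0.203
grasp_force: 66.1
```

Request:
{"api": "servo_tool", "payload": {
  "deltas": [
    [[0,0,0.008,0,0],[0,0,0,-0.01,0],[0,0,0,-0.006,0],[0,0,0,-0.003,0],[0,0,0,-0.002,0],[0,0,0,-0.001,0],[0,0,0,0,0],[0,0,0,0,0]]
  ]
}}

```text
time: 6.6
tool_pos: [0.5687, 0.109, 0.0783]
tool_rot: [0.0, 0.671, 0.742, 0.0]
contact_force: [0.3, -0.1, 0.2]
gripper_width: 0.205
grasp_force: 66.0
```

Request:
{"api": "servo_tool", "payload": {
  "deltas": [
    [[0,0,0,-0.001,0],[0,0,0,-0.001,0],[0,0,0,-0.001,0],[0,0,0,0,0],[0,0,0,0,0],[0,0,0,0,0],[0,0,0,0,0],[0,0,0,0,0]]
  ]
}}

```text
time: 7.4
tool_pos: [0.5685, 0.109, 0.075]
tool_rot: [0.0, 0.671, 0.742, 0.0]
contact_force: [0.2, 0.5, -1.1]
gripper_width: 0.204
grasp_force: 66.0
```

Request:
{"api": "servo_tool", "payload": {
  "deltas": [
    [[0,0,0,0.006,0],[0,0,-0.005,0,0],[0,0,0,0,0],[0,0,0,-0.003,0],[0,0,0,-0.001,0],[0,0,0,-0.001,0],[0,0,0,-0.001,0],[0,0,0,0,0]]
  ]
}}

```text
time: 8.2
tool_pos: [0.5684, 0.1043, 0.0748]
tool_rot: [-0.0, 0.671, 0.742, 0.0]
contact_force: [1.0, 5.8, 0.8]
gripper_width: 0.203
grasp_force: 66.3
```

```bash
python3 - <<'E'
from h import *
b=snap('scene','scene2');a=snap('top','top2')
B=cv2.resize(cv2.imread('pics/scene2.png')[220:320,200:390],None,fx=4.2,fy=4.2,interpolation=cv2.INTER_CUBIC)
cv2.imwrite('pics/c6.png',B)
E
```

```text
(no output)
```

View pics/c6.png

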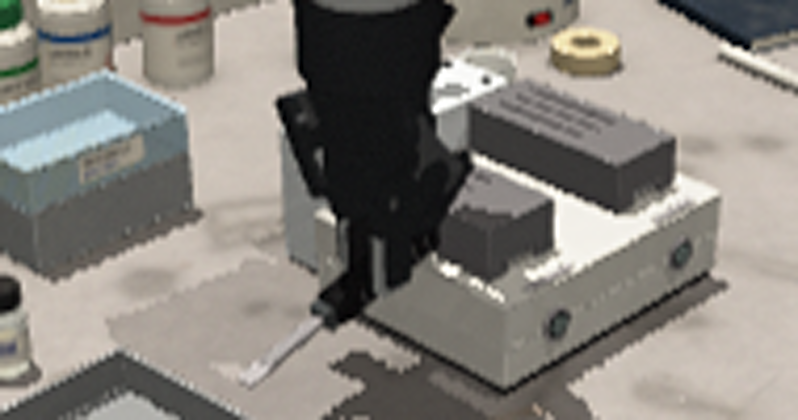

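```bash
python3 - <<'E'
from tip import *
blade('scene2',.005,.10);blade('top2',.005,.1)
E
```

```text
scene2 231 yaw 95.77
0.036 39 [0.0415 0.0025 0.0582] [ 0.0363 -0.0076  0.0503] [0.0478 0.0085 0.0652]
0.048 19 [0.0537 0.0009 0.0531] [ 0.0482 -0.0046  0.0499] [0.0599 0.0056 0.0576]
0.06 22 [0.0656 0.0008 0.0494] [ 0.0602 -0.0049  0.0453] [0.0719 0.0061 0.0525]
0.072 24 [0.0787 0.0008 0.0456] [ 0.0728 -0.0066  0.0421] [0.0839 0.006  0.0493]
0.084 20 [0.0903 0.0013 0.0417] [ 0.0852 -0.0048  0.039 ] [0.0957 0.0067 0.0441]
0.096 106 [ 0.104  -0.0013  0.0174] [ 0.1006 -0.0198  0.005 ] [0.1068 0.0199 0.0282]
0.12 1 [ 0.1223 -0.003   0.005 ] [ 0.1223 -0.003   0.005 ] [ 0.1223 -0.003   0.005 ]
tip px 248 329 [ 0.1223 -0.003   0.005 ]
top2 129 yaw 95.77
0.036 22 [0.0419 0.0018 0.0523] [ 0.0361 -0.0074  0.0051] [0.0468 0.0134 0.0683]
0.048 20 [0.0535 0.001  0.0438] [ 0.0489 -0.0056  0.0052] [0.0585 0.0179 0.0635]
0.06 2 [0.0621 0.0103 0.0076] [0.062  0.0088 0.0064] [0.0621 0.0119 0.0088]
0.084 13 [ 0.0932 -0.0049  0.0355] [ 0.0901 -0.0193  0.005 ] [0.0958 0.0031 0.0491]
0.096 29 [0.1032 0.0011 0.0223] [ 0.0978 -0.0196  0.0055] [0.1068 0.0191 0.0349]
0.108 28 [ 0.1142 -0.0003  0.0077] [ 0.1089 -0.0187  0.0055] [0.1199 0.0179 0.0134]
0.12 15 [ 0.1221 -0.0045  0.0072] [ 0.1202 -0.0193  0.0052] [0.1242 0.0193 0.0097]
tip px 251 249 [ 0.1242 -0.0028  0.0073]
```

Request:
{"api": "servo_tool", "payload": {
  "deltas": [
    [[0,0,0.004,0.03,0],[0,0,0,0.03,0],[0,-0.02,-0.01,0.03,-5],[0,-0.03,-0.02,0,-8.5],[0,-0.03,-0.02,0,-8.5],[0,-0.03,-0.02,0,-8.5],[0,-0.03,-0.02,0,-8.5],[0,-0.02,0,0,-8.5]]
  ]
}}

```text
time: 9.1
tool_pos: [0.4063, 0.0156, 0.1639]
tool_rot: [0.001, 0.914, 0.405, -0.002]
contact_force: [-0.3, -0.4, -1.2]
gripper_width: 0.206
grasp_force: 66.0
```

Request:
{"api": "servo_tool", "payload": {
  "deltas": [
    [[0,0,0,0,-8.5],[0,0,0,0,-8.5],[0,0,0,0,-8.5],[0,0,0,0,-8.5],[0,0,0,0,-8.4],[0,0,0,0,0],[0,0,0,0,0],[0,0,0,0,0]]
  ]
}}

```text
time: 9.9
tool_pos: [0.4083, 0.0176, 0.1648]
tool_rot: [0.0, 0.999, 0.052, -0.0]
contact_force: [-0.8, 0.2, -1.5]
gripper_width: 0.208
grasp_force: 66.0
```

```bash
python3 - <<'E'
from tip import *
print(manip.state()['tool_pos'])
snap('scene','scene3');snap('top','top3')
blade('scene3',.10,.165);blade('top3',.10,.165)
E
```

```text
[0.40826445 0.01763489 0.16475422]
scene3 68 yaw 5.93
0.036 17 [0.0406 0.005  0.1477] [ 0.0373 -0.0035  0.1405] [0.0472 0.0084 0.153 ]
0.048 13 [0.0547 0.0028 0.142 ] [ 0.0489 -0.0016  0.1383] [0.0599 0.0054 0.1446]
0.06 11 [0.0653 0.0032 0.1389] [ 0.0603 -0.0008  0.1357] [0.0698 0.0056 0.1418]
0.072 14 [0.0774 0.0017 0.1359] [ 0.0721 -0.0062  0.1335] [0.0834 0.0063 0.1381]
0.084 13 [0.0893 0.0024 0.1323] [ 0.0846 -0.0042  0.1292] [0.0939 0.0068 0.1346]
tip px 334 260 [ 0.0939 -0.0012  0.1317]
top3 31 yaw 5.93
0.072 10 [0.0808 0.0009 0.1385] [ 0.0772 -0.0027  0.1337] [0.0835 0.0052 0.1447]
0.084 19 [0.09   0.0014 0.1345] [ 0.0847 -0.0038  0.1296] [0.0939 0.0069 0.1409]
0.096 1 [ 0.0961 -0.0015  0.1323] [ 0.0961 -0.0015  0.1323] [ 0.0961 -0.0015  0.1323]
0.12 1 [ 0.1244 -0.015   0.1055] [ 0.1244 -0.015   0.1055] [ 0.1244 -0.015   0.1055]
tip px 329 253 [ 0.1244 -0.015   0.1055]
```

Request:
{"api": "servo_tool", "payload": {
  "deltas": [
    [[0,0.011,0.001,-0.02,0],[0,0.011,0.001,-0.02,0],[0,0,0,-0.015,0],[0,0,0,-0.005,0],[0,0,0,0,0],[0,0,0,-0.001,0],[0,0,0,-0.001,0],[0,0,0,0,0]]
  ]
}}

```text
time: 10.8
tool_pos: [0.4309, 0.0199, 0.1038]
tool_rot: [0.0, 0.999, 0.051, 0.001]
contact_force: [0.1, -0.7, -0.4]
gripper_width: 0.204
grasp_force: 66.0
```

Request:
{"api": "servo_tool", "payload": {
  "deltas": [
    [[0,0,0,-0.001,0],[0,0,0,-0.001,0],[0,0,0,-0.001,0],[0,0,0,-0.001,0],[0,0,0,-0.001,0],[0,0,0,0,0],[0,0,0,0,0],[0,0,0,0,0]]
  ]
}}

```text
time: 11.6
tool_pos: [0.4305, 0.02, 0.0981]
tool_rot: [0.0, 0.999, 0.051, 0.0]
contact_force: [0.1, -0.1, -1.2]
gripper_width: 0.203
grasp_force: 66.0
```

```bash
python3 - <<'E'
from tip import *
print(manip.state()['tool_pos'],manip.state()['contact_force'])
b=snap('scene','scene4');snap('top','top4')
blade('scene4',.06,.1)
B=cv2.resize(cv2.imread('pics/scene4.png')[230:310,290:410],None,fx=6.5,fy=6.5,interpolation=cv2.INTER_CUBIC)
cv2.imwrite('pics/c7.png',B)
E
```

```text
[0.43051842 0.01995314 0.09806144] [ 0.06762198 -0.11940209 -1.23257046]
scene4 291 yaw 5.87
0.036 16 [0.0395 0.0051 0.0822] [ 0.0363 -0.0044  0.0738] [0.0464 0.0096 0.087 ]
0.048 12 [0.0539 0.003  0.0756] [ 0.0491 -0.0006  0.0713] [0.0593 0.0062 0.0788]
0.06 12 [0.0661 0.0021 0.0725] [ 0.0605 -0.0038  0.0697] [0.0708 0.0063 0.0747]
0.072 24 [0.0782 0.0061 0.0655] [ 0.0726 -0.0018  0.0603] [0.0824 0.018  0.0709]
0.084 16 [0.0903 0.0006 0.0641] [ 0.0843 -0.02    0.06  ] [0.0956 0.0189 0.0676]
0.096 152 [0.102  0.0002 0.0801] [ 0.0989 -0.0198  0.06  ] [0.1077 0.0198 0.0953]
0.108 41 [0.1137 0.0003 0.0929] [ 0.1082 -0.0195  0.0909] [0.1196 0.0196 0.0951]
0.12 18 [ 0.1223 -0.0015  0.0931] [ 0.1201 -0.0184  0.0916] [0.1248 0.0193 0.096 ]
tip px 318 267 [ 0.1248 -0.0047  0.0928]
```

View pics/c7.png

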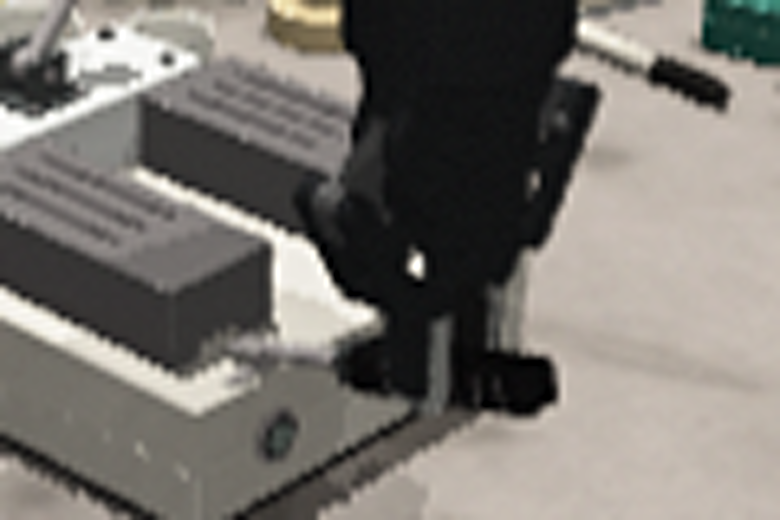

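Request:
{"api": "servo_tool", "payload": {
  "deltas": [
    [[0,0,0,-0.001,0],[0,0.002,0.0002,0,0],[0,0.002,0.0002,0,0],[0,0.002,0.0002,0,0],[0,0.002,0.0002,0,0],[0,0,0,0,0],[0,0,0,0,0],[0,0,0,0,0]]
  ]
}}

```text
time: 12.5
tool_pos: [0.4384, 0.0208, 0.097]
tool_rot: [-0.0, 0.999, 0.051, -0.0]
contact_force: [0.8, -0.6, -0.7]
gripper_width: 0.204
grasp_force: 66.0
```

Request:
{"api": "servo_tool", "payload": {
  "deltas": [
    [[0,0.002,0.0002,0,0],[0,0.002,0.0002,0,0],[0,0.002,0.0002,0,0],[0,0.002,0.0002,0,0],[0,0,0,0,0],[0,0,0,0,0],[0,0,0,0,0],[0,0,0,0,0]]
  ]
}}

```text
time: 13.3
tool_pos: [0.4464, 0.0216, 0.097]
tool_rot: [0.0, 0.999, 0.051, 0.0]
contact_force: [0.3, -0.5, -0.8]
gripper_width: 0.204
grasp_force: 66.0
```

```bash
python3 - <<'E'
from tip import *
print(manip.state()['tool_pos'],manip.state()['contact_force'])
b=snap('scene','scene5')
blade('scene5',.06,.1)
d=b;w=world(d);print(rect(d,w,(.5,.68,0,.1),(.085,.11),.094))
E
```

```text
[0.44644896 0.02156575 0.09702615] [ 0.30747187 -0.5476372  -0.81364011]
scene5 338 yaw 5.87
0.036 15 [0.0408 0.0045 0.0805] [ 0.0369 -0.005   0.0729] [0.0466 0.0087 0.085 ]
0.048 12 [0.0541 0.0032 0.0744] [ 0.0488 -0.0009  0.0705] [0.0586 0.0064 0.0774]
0.06 32 [0.0649 0.0057 0.0654] [ 0.06   -0.0075  0.0604] [0.0718 0.0198 0.0737]
0.072 21 [0.0799 0.0022 0.0682] [ 0.0726 -0.0158  0.0601] [0.0839 0.0156 0.0793]
0.084 163 [0.0873 0.0007 0.0811] [ 0.084  -0.0199  0.06  ] [0.0959 0.0194 0.0952]
0.096 39 [ 0.1024 -0.0006  0.0932] [ 0.0972 -0.0199  0.0913] [0.1075 0.0173 0.0952]
0.108 40 [0.1142 0.0022 0.0929] [ 0.108  -0.0192  0.0911] [0.12   0.0184 0.0946]
0.12 16 [0.1226 0.0011 0.0927] [ 0.1201 -0.019   0.0902] [0.1249 0.0193 0.0948]
tip px 306 269 [0.1249 0.0193 0.0907]
(array([598.2,  41.4]), array([ 75.1, 159.7]), 88.1, array([594.8,  41.8]), 770)
```

Request:
{"api": "servo_tool", "payload": {
  "deltas": [
    [[0,0.002,0.0002,-0.001,0],[0,0,0,-0.002,0],[0,0,0,-0.002,0],[0,0,0,-0.002,0],[0,0,0,-0.002,0],[0,0,0,-0.002,0],[0,0,0,-0.002,0],[0,0,0,0,0]]
  ]
}}

```text
time: 14.15
tool_pos: [0.4502, 0.0218, 0.0855]
tool_rot: [0.0, 0.999, 0.051, 0.002]
contact_force: [-1.2, -0.1, 5.1]
gripper_width: 0.205
grasp_force: 67.0
```

Request:
{"api": "servo_tool", "payload": {
  "deltas": [
    [[0,0,0,-0.002,0],[0,0,0,-0.002,0],[0,0,0,-0.001,0],[0,0,0,-0.001,0],[0,0,0,-0.001,0],[0,0,0,-0.001,0],[0,0,0,0,0],[0,0,0,0,0]]
  ]
}}

```text
time: 14.95
tool_pos: [0.4504, 0.0217, 0.0779]
tool_rot: [0.0, 0.999, 0.051, 0.002]
contact_force: [-0.5, 0.6, 8.4]
gripper_width: 0.207
grasp_force: 67.8
```

Request:
{"api": "servo_tool", "payload": {
  "deltas": [
    [[0,0,0,-0.001,0],[0,0,0,-0.001,0],[0,0,0,-0.001,0],[0,0,0,-0.001,0],[0,0,0,-0.001,0],[0,0,0,-0.001,0],[0,0,0,0,0],[0,0,0,0,0]]
  ]
}}

```text
time: 15.75
tool_pos: [0.4514, 0.0218, 0.0725]
tool_rot: [0.0, 0.999, 0.051, 0.003]
contact_force: [0.3, 2.2, 8.3]
gripper_width: 0.204
grasp_force: 68.3
```

```bash
cat > cov.py <<'E'
from h import *
def cov(n,cx=.594,cy=.0373):
    d=np.load(f'pics/{n}.npz');w=world(d);t=np.radians(5.85);R=np.array([[np.cos(t),-np.sin(t)],[np.sin(t),np.cos(t)]]);l=(w[...,:2]-[cx,cy])@R
    for a in(-.058,-.04,-.02,0,.02,.04):
        m=(abs(l[...,0]-a)<.008)&(abs(l[...,1])<.015)&(w[...,2]>.08)&(w[...,2]<.13);print(a,m.sum(),np.median(w[m][:,2]).round(4) if m.any() else None)
E
python3 - <<'E'
from cov import *
snap('scene','scene6');cov('scene5');cov('scene6')
E
```

```text
-0.058 77 0.0911
-0.04 37 0.0933
-0.02 39 0.0932
0 42 0.0932
0.02 39 0.0928
0.04 38 0.0927
-0.058 80 0.0908
-0.04 38 0.0934
-0.02 39 0.0931
0 40 0.0932
0.02 41 0.093
0.04 37 0.0931
```

Request:
{"api": "servo_tool", "payload": {
  "deltas": [
    [[0,0,0,-0.002,0],[0,0,0,-0.001,0],[0,0,0,-0.001,0],[0,0,0,-0.001,0],[0,0,0,-0.001,0],[0,0,0,-0.001,0],[0,0,0,0,0],[0,0,0,0,0]]
  ]
}}

```text
time: 16.6
tool_pos: [0.4502, 0.0217, 0.0655]
tool_rot: [0.0, 0.999, 0.051, 0.002]
contact_force: [-5.0, 0.5, 13.9]
gripper_width: 0.207
grasp_force: 70.0
```

Request:
{"api": "servo_tool", "payload": {
  "deltas": [
    [[0,0,0,-0.001,0],[0,0,0,-0.001,0],[0,0,0,-0.001,0],[0,0,0,-0.001,0],[0,0,0,0,0],[0,0,0,0,0],[0,0,0,0,0],[0,0,0,0,0]]
  ]
}}

```text
time: 17.4
tool_pos: [0.4497, 0.0216, 0.061]
tool_rot: [0.0, 0.999, 0.051, 0.001]
contact_force: [-4.4, 0.4, 12.6]
gripper_width: 0.202
grasp_force: 70.6
```

```bash
python3 - <<'E'
from cov import *
snap('scene','scene7');cov('scene7')
from tip import *
blade('scene7',.05,.08)
E
```

```text
-0.058 87 0.0921
-0.04 36 0.096
-0.02 37 0.0958
0 35 0.0951
0.02 33 0.0944
0.04 34 0.0934
scene7 213 yaw 5.88
0.036 18 [0.0423 0.008  0.0631] [0.0361 0.0049 0.057 ] [0.0476 0.0111 0.0692]
0.048 39 [0.0568 0.0079 0.0589] [ 0.0506 -0.0031  0.0501] [0.0599 0.0184 0.0664]
0.06 44 [0.0661 0.0064 0.0628] [ 0.0602 -0.0173  0.0569] [0.0719 0.0197 0.0696]
0.072 91 [0.0805 0.0024 0.0678] [ 0.0726 -0.0198  0.0575] [0.0839 0.02   0.0799]
0.084 21 [0.0869 0.0044 0.0633] [ 0.0841 -0.0181  0.0572] [0.0956 0.0187 0.0773]
tip px 321 281 [ 0.0956 -0.0047  0.0586]
```

Request:
{"api": "servo_tool", "payload": {
  "deltas": [
    [[0,0,0,-0.001,0],[0,0,0,-0.001,0],[0,0,0,-0.001,0],[0,0,0,-0.001,0],[0,0,0,-0.001,0],[0,0,0,-0.001,0],[0,0,0,0,0],[0,0,0,0,0]]
  ]
}}

```text
time: 18.25
tool_pos: [0.4495, 0.0215, 0.0544]
tool_rot: [0.0, 0.999, 0.051, 0.001]
contact_force: [-2.2, -0.1, 8.8]
gripper_width: 0.207
grasp_force: 71.0
```

```bash
python3 - <<'E'
from cov import *
snap('scene','scene8');cov('scene8')
E
```

```text
-0.058 97 0.0946
-0.04 36 0.1013
-0.02 32 0.0992
0 35 0.0982
0.02 31 0.0965
0.04 31 0.094
```

Request:
{"api": "servo_tool", "payload": {
  "deltas": [
    [[0,-0.01,-0.001,0.002,0],[0,-0.015,-0.0015,0.001,0],[0,-0.02,-0.002,0,0],[0,-0.02,-0.002,0.01,0],[0,0,-0.03,0.03,0],[0,0,-0.05,0,0],[0,0.02,-0.05,0,0],[0,0.02,-0.05,0,0]]
  ]
}}

```text
time: 19.1
tool_pos: [0.4202, -0.1592, 0.0957]
tool_rot: [-0.0, 0.999, 0.051, -0.0]
contact_force: [0.3, 0.1, 0.4]
gripper_width: 0.206
grasp_force: 69.6
```

Request:
{"api": "servo_tool", "payload": {
  "deltas": [
    [[0,0.01,-0.05,0,0],[0,0,-0.015,0,0],[0,0,0,-0.03,0],[0,0,0,-0.02,0],[0,0,0,-0.01,0],[0,0,0,-0.005,0],[0,0,0,0,0],[0,0,0,0,0]]
  ]
}}

```text
time: 19.9
tool_pos: [0.4311, -0.2218, 0.032]
tool_rot: [0.0, 0.999, 0.051, 0.001]
contact_force: [-0.2, 0.0, 0.1]
gripper_width: 0.204
grasp_force: 69.6
```

Lower to the bench and release, then rise.

Request:
{"api": "servo_tool", "payload": {
  "deltas": [
    [[0,0,0,-0.004,0],[0,0,0,-0.004,0],[0,0,0,-0.003,0],[0,0,0,-0.002,0],[0,0,0,0,0],[0,0,0,0,0],[40,0,0,0,0],[40,0,0,0,0]]
  ]
}}

```text
time: 20.7
tool_pos: [0.4307, -0.2218, 0.0183]
tool_rot: [0.0, 0.999, 0.051, 0.0]
contact_force: [-0.1, 0.7, 0.4]
gripper_width: 0.401
grasp_force: 0.0
```

Request:
{"api": "servo_tool", "payload": {
  "deltas": [
    [[40,0,0,0,0],[40,0,0,0,0],[40,0,0,0.03,0],[40,0,0,0.04,0],[40,0,0,0.05,0],[90,0,0.04,0.03,0],[90,0.02,0.05,0,0],[90,0.03,0.05,0,0]]
  ]
}}

```text
time: 21.5
tool_pos: [0.4754, -0.0914, 0.1699]
tool_rot: [0.001, 0.999, 0.05, 0.002]
contact_force: [0.9, -0.5, 0.2]
gripper_width: 0.886
grasp_force: 0.0
```

```bash
python3 - <<'E'
from cov import *
d=snap('top','top9');snap('scene','scene9');cov('scene9');w=world(d)
g=d['pixels'].astype(int).max(2)
print(manip.state()['tool_pos'])
print(rect(d,w,(.5,.68,0,.1),(.085,.115),.097))
print(rect(d,w,(.36,.56,-.29,-.13),(-.01,.03),.018,g<90))
m=(w[...,0]>.36)&(w[...,0]<.56)&(w[...,1]>-.29)&(w[...,1]<-.16)&(g>215);v,u=np.nonzero(m);P=plane(d,np.c_[u,v],.01);print(len(P),P.max(0),P.min(0),np.median(w[m],0))
E
```

```text
-0.058 103 0.0936
-0.04 35 0.1008
-0.02 37 0.0994
0 36 0.098
0.02 31 0.0963
0.04 31 0.0948
[ 0.47629181 -0.08801276  0.1684232 ]
(array([593.7,  36.7]), array([127. ,  54.1]), 5.2, array([593.8,  36.8]), 985)
(array([ 439.7, -219.5]), array([79.5, 16.5]), 6.4, array([ 439.1, -219.5]), 171)Traceback (most recent call last):
  File "<stdin>", line 7, in <module>
    return umr_maximum(a, axis, None, out, keepdims, initial, where)
ValueError: zero-size array to reduction operation maximum which has no identity
```

Request:
{"api": "servo_tool", "payload": {
  "deltas": [
    [[95,0.02,0.03,0,0],[95,0.03,0.03,0,0],[95,0.03,0.03,0,0],[95,0.03,0.03,0,0],[95,0.008,0.003,0,0],[95,0,0,0,0],[95,0,0,0,0],[95,0,0,0,0]]
  ]
}}

```text
time: 22.4
tool_pos: [0.5918, 0.0295, 0.1677]
tool_rot: [0.0, 0.999, 0.05, -0.0]
contact_force: [-0.0, 0.5, -0.1]
gripper_width: 0.952
grasp_force: 0.0
```

Request:
{"api": "servo_tool", "payload": {
  "deltas": [
    [[95,0.002,0.0055,-0.03,0],[95,0,0,-0.03,0],[95,0,0,-0.015,0],[95,0,0,-0.008,0],[95,0,0,-0.005,0],[95,0,0,0,0],[40,0,0,0,0],[40,0,0,0,0]]
  ]
}}

```text
time: 23.2
tool_pos: [0.5957, 0.0361, 0.0814]
tool_rot: [0.0, 0.999, 0.051, 0.001]
contact_force: [0.3, -3.3, 1.0]
gripper_width: 0.632
grasp_force: 0.5
```

Request:
{"api": "servo_tool", "payload": {
  "deltas": [
    [[40,0,0,0,0],[40,0,0,0,0],[40,0,0,0,0],[40,0,0,0,0],[40,0,0,0,0],[40,0,0,0,0],[40,0,0,0,0],[40,0,0,0,0]]
  ]
}}

```text
time: 24.0
tool_pos: [0.5957, 0.0361, 0.0816]
tool_rot: [0.0, 0.999, 0.051, 0.001]
contact_force: [-1.1, 0.2, 5.8]
gripper_width: 0.622
grasp_force: 62.3
```

Request:
{"api": "servo_tool", "payload": {
  "deltas": [
    [[40,0,0,0.005,0],[40,0,0,0.01,0],[40,0,0,0.02,0],[40,0,0,0.03,0],[40,0,0,0.03,0],[40,-0.03,-0.02,0,0],[40,-0.05,-0.04,0,0],[40,-0.05,-0.04,0,0]]
  ]
}}

```text
time: 24.8
tool_pos: [0.4851, -0.0466, 0.1753]
tool_rot: [0.0, 0.999, 0.052, -0.0]
contact_force: [0.2, -1.1, 0.0]
gripper_width: 0.621
grasp_force: 64.3
```

Request:
{"api": "servo_tool", "payload": {
  "deltas": [
    [[40,-0.025,-0.015,0,0],[40,0,0,0,0],[40,0,0,-0.04,0],[40,0,0,-0.04,0],[40,0,0,-0.03,0],[40,0,0,-0.02,0],[40,0,0,0,0],[40,0,0,0,0]]
  ]
}}

```text
time: 25.6
tool_pos: [0.4619, -0.0609, 0.0449]
tool_rot: [-0.0, 0.999, 0.051, -0.0]
contact_force: [-0.1, 0.2, -1.2]
gripper_width: 0.624
grasp_force: 81.0
```

```bash
python3 - <<'E'
from h import *
print(manip.state()['tool_pos'],manip.state()['contact_force'])
b=snap('scene','scene10');snap('top','top10')
B=cv2.resize(cv2.imread('pics/scene10.png')[210:370,230:440],None,fx=3.7,fy=3.7,interpolation=cv2.INTER_CUBIC)
cv2.imwrite('pics/c8.png',B)
E
```

```text
[ 0.46190449 -0.06086279  0.04488413] [-0.12765745  0.20879396 -1.24867331]
```

View pics/c8.png

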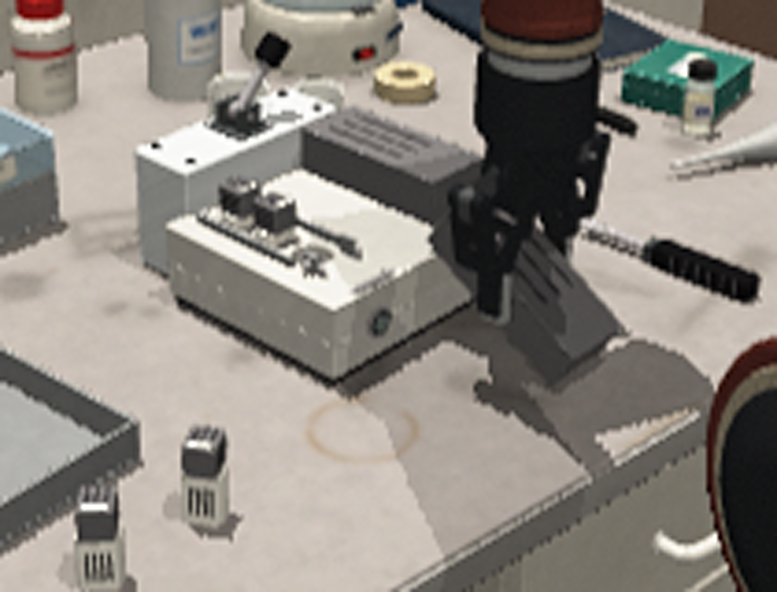

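Request:
{"api": "servo_tool", "payload": {
  "deltas": [
    [[40,0,0,0.03,0],[40,0,0,0.03,0],[40,-0.015,-0.005,0.01,0],[40,-0.015,-0.005,0,0],[40,0,0,0,0],[40,0,0,0,0],[40,0,0,0,0],[40,0,0,0,0]]
  ]
}}

```text
time: 26.5
tool_pos: [0.4319, -0.0711, 0.1148]
tool_rot: [-0.0, 0.999, 0.051, -0.0]
contact_force: [0.9, 0.2, -0.8]
gripper_width: 0.625
grasp_force: 80.9
```

```bash
python3 - <<'E'
from h import *
s=manip.state();p=s['tool_pos'];print(p);t=np.radians(5.85);R=np.array([[np.cos(t),-np.sin(t)],[np.sin(t),np.cos(t)]])
d=snap('scene','scene11');w=world(d);l=(w[...,:2]-p[:2])@R
g=d['pixels'].max(2)
for a in np.arange(-.07,.08,.014):
    m=(abs(l[...,0]-a)<.007)&(abs(l[...,1])<.022)&(w[...,2]>.03)&(w[...,2]<.2)
    print(a.round(3),m.sum(),(np.median(w[m][:,2]).round(3),w[m][:,2].min().round(3),w[m][:,2].max().round(3)) if m.any() else 0)
E
```

```text
[ 0.43189676 -0.07110841  0.11478863]
-0.07 0 0
-0.056 104 (np.float64(0.101), np.float64(0.079), np.float64(0.108))
-0.042 102 (np.float64(0.11), np.float64(0.071), np.float64(0.117))
-0.028 91 (np.float64(0.119), np.float64(0.112), np.float64(0.126))
-0.014 213 (np.float64(0.174), np.float64(0.122), np.float64(0.2))
-0.0 76 (np.float64(0.137), np.float64(0.13), np.float64(0.176))
0.014 17 (np.float64(0.146), np.float64(0.14), np.float64(0.173))
0.028 12 (np.float64(0.154), np.float64(0.151), np.float64(0.157))
0.042 0 0
0.056 0 0
0.07 0 0
```

Request:
{"api": "servo_tool", "payload": {
  "deltas": [
    [[40,0,0,-0.04,0],[40,0,0,-0.025,0],[40,0,0,-0.01,0],[40,0,0,-0.005,0],[40,0,0,-0.005,0],[40,0,0,-0.005,0],[40,0,0,0,0],[40,0,0,0,0]]
  ]
}}

```text
time: 27.35
tool_pos: [0.4395, -0.0728, 0.0313]
tool_rot: [0.002, 0.999, 0.051, 0.008]
contact_force: [8.6, 2.4, 15.1]
gripper_width: 0.622
grasp_force: 83.8
```

Request:
{"api": "servo_tool", "payload": {
  "deltas": [
    [[40,0,0,-0.002,0],[40,0,0,-0.002,0],[40,0,0,-0.001,0],[40,0,0,0,0],[80,0,0,0,0],[80,0,0,0,0],[80,0,0,0.03,0],[80,0,0,0.04,0]]
  ]
}}

```text
time: 28.15
tool_pos: [0.4286, -0.0702, 0.0873]
tool_rot: [-0.002, 0.999, 0.051, -0.004]
contact_force: [1.1, 0.4, 0.2]
gripper_width: 0.798
grasp_force: 0.0
```

```bash
cat > lev.py <<'E'
from h import *
def lev(d,cx,cy,zr=(.02,.06),t=5.85):
    w=world(d);t=np.radians(t);R=np.array([[np.cos(t),-np.sin(t)],[np.sin(t),np.cos(t)]]);l=(w[...,:2]-[cx,cy])@R
    for a in(-.05,-.03,0,.03,.05):
        m=(abs(l[...,0]-a)<.008)&(abs(l[...,1])<.02)&(w[...,2]>zr[0])&(w[...,2]<zr[1]);print(a,m.sum(),np.median(w[m][:,2]).round(4) if m.any() else None)
E
python3 - <<'E'
from lev import *
print(manip.state()['tool_pos'])
lev(snap('scene','s12'),.432,-.071)
E
```

```text
[ 0.42856427 -0.0702263   0.08732276]
-0.05 66 0.0299
-0.03 67 0.033
0 59 0.0331
0.03 58 0.0331
0.05 58 0.033
```

Request:
{"api": "servo_tool", "payload": {
  "deltas": [
    [[60,0,0,0.04,0],[40,0,0,0.04,0],[40,0,0,0,0],[40,0,0,0,0],[40,0,0,0,0],[40,0,0,0,0],[40,0,0,0,0],[40,0,0,0,0]]
  ]
}}

```text
time: 29.0
tool_pos: [0.4312, -0.0711, 0.169]
tool_rot: [-0.0, 0.999, 0.051, -0.001]
contact_force: [-0.5, -0.6, -0.1]
gripper_width: 0.405
grasp_force: 0.0
```

```bash
python3 - <<'E'
from h import *
print(manip.state()['tool_pos'])
d=snap('top','top13');w=world(d);e=snap('scene','scene13')
for nm,b,zr,z in [('o1',(.575,.615,.015,.06),(.076,.1),.088),('o2',(.615,.655,.015,.065),(.076,.1),.088),('o0',(.54,.58,.01,.06),(.076,.1),.088),('olds',(.54,.66,.01,.065),(.076,.1),.088),('tray',(.48,.68,.17,.35),(.001,.012),.003),('cov',(.36,.52,-.13,-.01),(.025,.045),.034),('knob',(.64,.74,-.12,.09),(.125,.17),.142)]: print(nm,rect(d,w,b,zr,z))
A=cv2.imread('pics/top13.png')[180:290,280:390];B=cv2.imread('pics/scene13.png')[225:315,265:355]
cv2.imwrite('pics/c9.png',np.hstack([cv2.resize(A,(400,400),interpolation=2),cv2.resize(B,(400,400),interpolation=2)]))
E
```

```text
[ 0.43117137 -0.07113162  0.16904382]
o1 (array([597.2,  36.4]), array([21.3, 21. ]), 0.2, array([597.1,  37.6]), 73)
o2 (array([630.6,  40.5]), array([24.1, 18.4]), 0.2, array([630. ,  40.8]), 68)
o0 (array([549.7,  17.3]), array([1.2, 5.9]), 63.8, array([549.4,  17.2]), 3)
olds (array([597.2,  36.4]), array([21.3, 21. ]), 0.2, array([597.1,  37.6]), 73)
tray (array([581.8, 267.8]), array([123.3, 103.8]), 9.2, array([580.3, 268.1]), 1283)
cov (array([410.8, -74.9]), array([50.7, 54.2]), 5.3, array([402.8, -71.2]), 245)
knob (array([699.2, -37.4]), array([21.1, 35.9]), 0.2, array([698.5, -39.9]), 92)
```

View pics/c9.png

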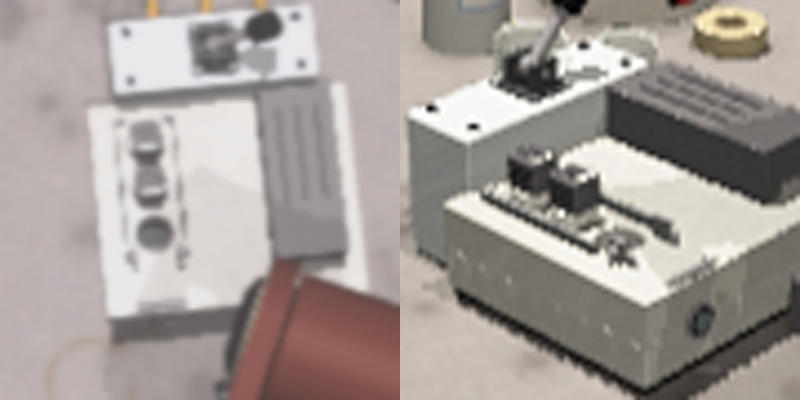

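Request:
{"api": "servo_tool", "payload": {
  "deltas": [
    [[45,0.04,0.025,0,0],[45,0.04,0.03,0,0],[45,0.04,0.03,0,0],[45,0.03,0.0226,0,0],[45,0.0158,0,-0.02,0],[45,0,0,-0.02,0],[45,0,0,-0.01,0],[45,0,0,0,0]]
  ]
}}

```text
time: 29.9
tool_pos: [0.5958, 0.0364, 0.1176]
tool_rot: [-0.0, 0.999, 0.051, -0.002]
contact_force: [-1.3, -0.2, -0.1]
gripper_width: 0.451
grasp_force: 0.0
```

Request:
{"api": "servo_tool", "payload": {
  "deltas": [
    [[45,0.001,0,-0.015,0],[45,0,0,-0.01,0],[45,0,0,-0.006,0],[45,0,0,0,0],[45,0,0,0,0],[0,0,0,0,0],[0,0,0,0,0],[0,0,0,0,0]]
  ]
}}

```text
time: 30.7
tool_pos: [0.5991, 0.0363, 0.09]
tool_rot: [0.0, 0.999, 0.051, 0.001]
contact_force: [0.0, -0.3, 2.7]
gripper_width: 0.212
grasp_force: 60.7
```

Request:
{"api": "servo_tool", "payload": {
  "deltas": [
    [[0,0,0,0,0],[0,0,0,0,0],[0,0,0,0,0],[0,0,0,0,0],[0,0,0,0.01,0],[0,0,0,0.02,0],[0,0,0,0.03,0],[0,0,0,0.03,0]]
  ]
}}

```text
time: 31.5
tool_pos: [0.5972, 0.0364, 0.1788]
tool_rot: [-0.0, 0.999, 0.051, -0.002]
contact_force: [0.6, 0.9, -0.9]
gripper_width: 0.214
grasp_force: 60.2
```

Request:
{"api": "servo_tool", "payload": {
  "deltas": [
    [[0,0,0.05,0,0],[0,0,0.05,0,0],[0,0,0.05,0,0],[0,0.008,0.05,0,0],[0,0,0.049,-0.02,0],[0,0,0,-0.04,0],[0,0,0,-0.03,0],[0,0,0,-0.01,0]]
  ]
}}

```text
time: 32.3
tool_pos: [0.6027, 0.2813, 0.0747]
tool_rot: [0.001, 0.999, 0.052, -0.005]
contact_force: [-0.3, 0.8, -1.5]
gripper_width: 0.212
grasp_force: 60.2
```

Request:
{"api": "servo_tool", "payload": {
  "deltas": [
    [[0,0,0,-0.006,0],[0,0,0,-0.004,0],[0,0,0,-0.003,0],[0,0,0,0,0],[0,0,0,0,0],[45,0,0,0,0],[45,0,0,0,0],[45,0,0,0,0]]
  ]
}}

```text
time: 33.1
tool_pos: [0.6065, 0.282, 0.0675]
tool_rot: [-0.0, 0.999, 0.051, 0.0]
contact_force: [-1.0, 1.0, -0.5]
gripper_width: 0.454
grasp_force: 0.0
```

Request:
{"api": "servo_tool", "payload": {
  "deltas": [
    [[45,0,0,0.04,0],[45,0,0,0.04,0],[45,0,0,0.03,0],[45,0,-0.05,0,0],[45,0,-0.05,0,0],[45,0.015,-0.05,0,0],[45,0.012,-0.05,0,0],[45,0,-0.042,0,0]]
  ]
}}

```text
time: 33.9
tool_pos: [0.6332, 0.041, 0.1776]
tool_rot: [0.0, 0.999, 0.051, 0.001]
contact_force: [1.2, 0.3, 0.5]
gripper_width: 0.445
grasp_force: 0.0
```

Request:
{"api": "servo_tool", "payload": {
  "deltas": [
    [[45,0,0,0,0],[45,0,0,0,0],[45,0,0,-0.02,0],[45,0,0,-0.02,0],[45,0,0,0,0],[45,0,0,0,0],[45,0,0,0,0],[45,0,0,0,0]]
  ]
}}

```text
time: 34.7
tool_pos: [0.6332, 0.0439, 0.1388]
tool_rot: [0.0, 0.999, 0.051, 0.001]
contact_force: [-0.3, -0.9, 0.1]
gripper_width: 0.447
grasp_force: 0.0
```

Request:
{"api": "servo_tool", "payload": {
  "deltas": [
    [[45,-0.0034,-0.0043,0,0],[45,0,0,-0.02,0],[45,0,0,-0.02,0],[45,0,0,-0.008,0],[45,0,0,-0.003,0],[45,0,0,0,0],[45,0,0,0,0],[0,0,0,0,0]]
  ]
}}

```text
time: 35.5
tool_pos: [0.6298, 0.0391, 0.0874]
tool_rot: [0.0, 0.999, 0.051, 0.001]
contact_force: [0.2, 0.3, 0.0]
gripper_width: 0.296
grasp_force: 0.0
```

Request:
{"api": "servo_tool", "payload": {
  "deltas": [
    [[0,0,0,0,0],[0,0,0,0,0],[0,0,0,0,0],[0,0,0,0,0],[0,0,0,0.01,0],[0,0,0,0.02,0],[0,0,0,0.03,0],[0,0,0,0.03,0]]
  ]
}}

```text
time: 36.3
tool_pos: [0.6278, 0.0392, 0.176]
tool_rot: [-0.0, 0.999, 0.051, -0.002]
contact_force: [0.6, -0.7, -1.2]
gripper_width: 0.216
grasp_force: 59.9
```

Request:
{"api": "servo_tool", "payload": {
  "deltas": [
    [[0,-0.01,0.05,0,0],[0,-0.02,0.05,0,0],[0,-0.02,0.05,0,0],[0,-0.02,0.05,0,0],[0,0,0.005,-0.02,0],[0,0,0,-0.04,0],[0,0,0,-0.03,0],[0,0,0,-0.01,0]]
  ]
}}

```text
time: 37.1
tool_pos: [0.56, 0.2318, 0.0716]
tool_rot: [0.001, 0.999, 0.051, -0.004]
contact_force: [0.0, -0.6, -1.7]
gripper_width: 0.214
grasp_force: 59.9
```

Request:
{"api": "servo_tool", "payload": {
  "deltas": [
    [[0,0,0.005,-0.006,0],[0,0,0,-0.004,0],[0,0,0,-0.003,0],[0,0,0,0,0],[0,0,0,0,0],[45,0,0,0,0],[45,0,0,0,0],[45,0,0,0,0]]
  ]
}}

```text
time: 37.9
tool_pos: [0.5637, 0.2375, 0.0635]
tool_rot: [-0.0, 0.999, 0.051, 0.0]
contact_force: [0.2, -0.2, 0.7]
gripper_width: 0.45
grasp_force: 0.0
```

Request:
{"api": "servo_tool", "payload": {
  "deltas": [
    [[45,0,0,0.04,0],[45,0,0,0.04,0],[45,-0.01,0,0.03,-8.5],[45,-0.02,0,0,-8.5],[45,-0.02,0,0,-8.5],[45,-0.02,0,0,-8.5],[45,-0.02,-0.02,0,-8.5],[45,-0.01,-0.02,0,-8.5]]
  ]
}}

```text
time: 38.7
tool_pos: [0.462, 0.1974, 0.173]
tool_rot: [0.0, 0.923, -0.386, -0.0]
contact_force: [1.1, 0.0, -0.0]
gripper_width: 0.45
grasp_force: 0.0
```

```bash
python3 - <<'E'
from h import *
s=manip.state();print(s['tool_pos'],np.degrees(2*np.arcsin(s['tool_rot'][2])))
d=snap('top','top14');w=world(d)
for nm,b,zr,z in [('A',(.58,.63,.265,.32),(.045,.07),.057),('B',(.53,.59,.22,.28),(.045,.07),.057),('f0',(.41,.5,.31,.38),(.042,.065),.054),('f1',(.4,.5,.24,.305),(.042,.065),.054),('f2',(.41,.5,.17,.23),(.042,.065),.054)]: print(nm,rect(d,w,b,zr,z))
E
```

```text
[0.46200147 0.19737926 0.17300753] -45.381528631473294
A (array([605. , 282.2]), array([22.1, 21.3]), 1.5, array([605.3, 283.3]), 70)
B (array([571.4, 240.1]), array([ 8.1, 18.6]), 1.3, array([572.5, 241.6]), 21)
f0 (array([454.8, 349.4]), array([22.8, 22.5]), 18.8, array([454.2, 349.8]), 72)
f1 (array([445.9, 274.6]), array([15.5, 21. ]), 57.4, array([445.1, 273.1]), 37)
f2 (array([444.8, 204.8]), array([7.5, 3.7]), 45.5, array([444.8, 204.8]), 7)
```

Request:
{"api": "servo_tool", "payload": {
  "deltas": [
    [[45,-0.006,0.004,0,-7],[45,0,0,-0.03,0],[45,0,0,-0.03,0],[45,0,0,-0.02,0],[45,0,0,0,0],[45,0,0,0,0],[45,0,0,0,0],[45,0,0,0,0]]
  ]
}}

```text
time: 39.55
tool_pos: [0.4587, 0.2018, 0.0949]
tool_rot: [-0.001, 0.898, -0.439, 0.001]
contact_force: [1.1, -0.7, 0.1]
gripper_width: 0.447
grasp_force: 0.0
```

Request:
{"api": "servo_tool", "payload": {
  "deltas": [
    [[45,-0.0027,-0.0005,0,0],[45,0,0,-0.02,0],[45,0,0,-0.015,0],[45,0,0,-0.008,0],[45,0,0,0,0],[0,0,0,0,0],[0,0,0,0,0],[0,0,0,0,0]]
  ]
}}

```text
time: 40.35
tool_pos: [0.4556, 0.2012, 0.0512]
tool_rot: [-0.001, 0.898, -0.439, 0.001]
contact_force: [0.2, -0.9, 1.8]
gripper_width: 0.213
grasp_force: 60.7
```

Request:
{"api": "servo_tool", "payload": {
  "deltas": [
    [[0,0,0,0,0],[0,0,0,0,0],[0,0,0,0,0],[0,0,0,0,0],[0,0,0,0.03,0],[0,0,0,0.04,0],[0,0,0,0.03,0],[0,0,0,0,0]]
  ]
}}

```text
time: 41.15
tool_pos: [0.4576, 0.2018, 0.1552]
tool_rot: [-0.003, 0.898, -0.439, 0.003]
contact_force: [0.3, -1.0, -0.6]
gripper_width: 0.219
grasp_force: 60.3
```

Request:
{"api": "servo_tool", "payload": {
  "deltas": [
    [[0,0.02,-0.02,0,8.2],[0,0.025,-0.025,0,8.3],[0,0.03,-0.025,0,8.3],[0,0.03,-0.025,0,8.3],[0,0.03,-0.025,0,8.3],[0,0.025,-0.025,0,8.3],[0,0.013,-0.017,0,8.3],[0,0,0,0,0]]
  ]
}}

```text
time: 41.95
tool_pos: [0.6281, 0.0368, 0.1479]
tool_rot: [0.0, 0.999, 0.05, -0.001]
contact_force: [-0.4, 0.9, -0.8]
gripper_width: 0.217
grasp_force: 60.3
```

Request:
{"api": "servo_tool", "payload": {
  "deltas": [
    [[0,0,0,0,0],[0,0,0,0,0],[0,0,0,-0.015,0],[0,0,0,0,0],[0,0,0,0,0],[0,0,0,0,0],[0,0,0,0,0],[0,0,0,0,0]]
  ]
}}

```text
time: 42.75
tool_pos: [0.628, 0.039, 0.1356]
tool_rot: [0.0, 0.999, 0.051, 0.0]
contact_force: [-0.6, -0.1, -0.2]
gripper_width: 0.22
grasp_force: 60.3
```

```bash
python3 - <<'E'
from h import *
s=manip.state();print(s['tool_pos'],np.degrees(2*np.arcsin(s['tool_rot'][2])),s['gripper_width'])
d=snap('scene','scene15')
B=cv2.resize(cv2.imread('pics/scene15.png')[200:320,240:400],None,fx=4.8,fy=4.8,interpolation=cv2.INTER_CUBIC);cv2.imwrite('pics/c10.png',B)
E
```

```text
[0.62801258 0.03897515 0.13561252] 5.8655921376286795 0.21975105418224972
```

View pics/c10.png

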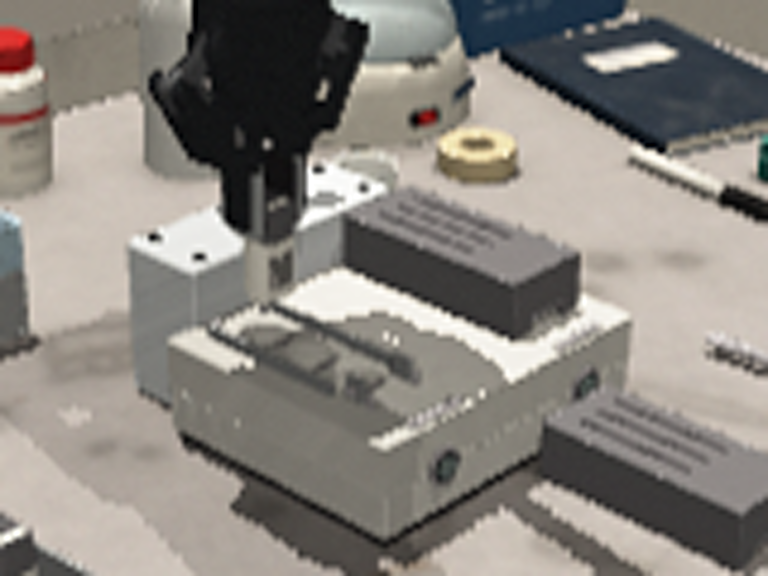

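Request:
{"api": "servo_tool", "payload": {
  "deltas": [
    [[0,0.002,0.0005,0,0],[0,0,0,-0.01,0],[0,0,0,-0.008,0],[0,0,0,-0.003,0],[0,0,0,-0.003,0],[0,0,0,-0.003,0],[0,0,0,-0.003,0],[0,0,0,0,0]]
  ]
}}

```text
time: 43.6
tool_pos: [0.6302, 0.0395, 0.1048]
tool_rot: [-0.0, 0.999, 0.051, 0.001]
contact_force: [3.1, -0.8, -2.1]
gripper_width: 0.216
grasp_force: 60.2
```

Request:
{"api": "servo_tool", "payload": {
  "deltas": [
    [[0,0.0005,0,-0.003,0],[0,0,0,-0.003,0],[0,0,0,-0.003,0],[0,0,0,-0.003,0],[0,0,0,-0.003,0],[0,0,0,-0.003,0],[0,0,0,-0.001,0],[0,0,0,0,0]]
  ]
}}

```text
time: 44.4
tool_pos: [0.6304, 0.0395, 0.0859]
tool_rot: [-0.0, 0.999, 0.051, 0.0]
contact_force: [2.9, 0.2, -0.9]
gripper_width: 0.216
grasp_force: 60.2
```

Request:
{"api": "servo_tool", "payload": {
  "deltas": [
    [[0,0,0,-0.001,0],[0,0,0,-0.001,0],[0,0,0,0,0],[0,0,0,0,0],[0,0,0,0,0],[0,0,0,0,0],[45,0,0,0,0],[45,0,0,0,0]]
  ]
}}

```text
time: 45.2
tool_pos: [0.6295, 0.0395, 0.0834]
tool_rot: [-0.0, 0.999, 0.051, -0.001]
contact_force: [-0.1, 1.2, 1.4]
gripper_width: 0.452
grasp_force: 0.0
```

Request:
{"api": "servo_tool", "payload": {
  "deltas": [
    [[45,0,0,0,0],[45,0,0,0.03,0],[45,0,0,0.04,0],[45,0,0,0.02,0],[45,-0.03,0.04,0,-8.5],[45,-0.03,0.05,0,-8.5],[45,-0.03,0.05,0,-8.5],[45,-0.03,0.05,0,-8.5]]
  ]
}}

```text
time: 46.0
tool_pos: [0.5243, 0.2052, 0.1738]
tool_rot: [0.0, 0.971, -0.239, -0.0]
contact_force: [0.7, 0.1, 0.2]
gripper_width: 0.451
grasp_force: 0.0
```

```bash
python3 - <<'E'
from h import *
s=manip.state();print(s['tool_pos'],np.degrees(2*np.arcsin(s['tool_rot'][2])),s['gripper_width'])
d=snap('top','top16');w=world(d);e=snap('scene','scene16');we=world(e)
print(rect(d,w,(.615,.655,.015,.065),(.076,.12),.088))
for W in(w,we):
    m=(abs(W[...,0]-.630)<.009)&(abs(W[...,1]-.0405)<.009)&(W[...,2]>.065);print(m.sum(),np.percentile(W[m][:,2],[10,50,90]))
E
```

```text
[0.52429502 0.20516409 0.17377504] -27.659114557038514 0.4505600554984536
(array([629.2,  40.5]), array([21.5, 18.4]), 0.2, array([629.2,  40.5]), 70)
1882 [0.84733129 0.99756839 1.08969329]
49 [0.06717885 0.08538073 0.08783246]
```

Request:
{"api": "servo_tool", "payload": {
  "deltas": [
    [[45,-0.03,0.026,0,-5],[45,-0.03,0.02,0,-5],[45,0,0,0,0],[45,0,0,-0.03,0],[45,0,0,-0.03,0],[45,0,0,0,0],[45,0,0,0,0],[45,0,0,0,0]]
  ]
}}

```text
time: 46.9
tool_pos: [0.4673, 0.25, 0.1159]
tool_rot: [-0.001, 0.947, -0.32, 0.001]
contact_force: [0.6, 0.9, 0.7]
gripper_width: 0.453
grasp_force: 0.0
```

Request:
{"api": "servo_tool", "payload": {
  "deltas": [
    [[45,-0.01,0.015,0,-0.8],[45,-0.008,0.01,0,0],[45,0,0,0,0],[45,0,0,-0.02,0],[45,0,0,-0.02,0],[45,0,0,0,0],[45,0,0,0,0],[45,0,0,0,0]]
  ]
}}

```text
time: 47.7
tool_pos: [0.4488, 0.2753, 0.0756]
tool_rot: [-0.001, 0.945, -0.326, 0.001]
contact_force: [-0.1, -0.1, 0.2]
gripper_width: 0.449
grasp_force: 0.0
```

Request:
{"api": "servo_tool", "payload": {
  "deltas": [
    [[45,0,0,-0.012,0],[45,0,0,-0.012,0],[45,0,0,0,0],[45,0,0,0,0],[0,0,0,0,0],[0,0,0,0,0],[0,0,0,0,0],[0,0,0,0,0]]
  ]
}}

```text
time: 48.5
tool_pos: [0.4481, 0.2751, 0.0506]
tool_rot: [-0.0, 0.945, -0.326, 0.0]
contact_force: [1.0, -0.1, 0.8]
gripper_width: 0.216
grasp_force: 60.4
```

Request:
{"api": "servo_tool", "payload": {
  "deltas": [
    [[0,0,0,0,0],[0,0,0,0,0],[0,0,0,0.03,0],[0,0,0,0.04,0],[0,0,0,0.03,0],[0,0.03,-0.03,0,8.2],[0,0.03,-0.03,0,8.2],[0,0.03,-0.04,0,8.2]]
  ]
}}

```text
time: 49.3
tool_pos: [0.5377, 0.1757, 0.1504]
tool_rot: [-0.0, 0.993, -0.115, 0.0]
contact_force: [0.4, 0.4, -0.6]
gripper_width: 0.221
grasp_force: 60.2
```

Request:
{"api": "servo_tool", "payload": {
  "deltas": [
    [[0,0.03,-0.05,0,8.2],[0,0.02,-0.05,0,8.2],[0,0.009,-0.039,0,3],[0,0,0,0,0],[0,0,0,-0.015,0],[0,0,0,0,0],[0,0,0,0,0],[0,0,0,0,0]]
  ]
}}

```text
time: 50.1
tool_pos: [0.589, 0.0511, 0.1349]
tool_rot: [-0.0, 0.999, 0.047, -0.0]
contact_force: [0.3, 0.5, -0.7]
gripper_width: 0.221
grasp_force: 60.2
```

Request:
{"api": "servo_tool", "payload": {
  "deltas": [
    [[0,0.0086,-0.0149,0,0.5],[0,0,0,-0.01,0],[0,0,0,0,0],[0,0,0,0,0],[0,0,0,0,0],[0,0,0,0,0],[0,0,0,0,0],[0,0,0,0,0]]
  ]
}}

```text
time: 50.9
tool_pos: [0.5981, 0.035, 0.1254]
tool_rot: [0.0, 0.999, 0.051, 0.0]
contact_force: [-0.9, -1.4, 0.1]
gripper_width: 0.217
grasp_force: 60.2
```

Request:
{"api": "servo_tool", "payload": {
  "deltas": [
    [[0,-0.0003,0.0012,-0.005,0],[0,0,0,-0.005,0],[0,0,0,-0.003,0],[0,0,0,-0.003,0],[0,0,0,-0.003,0],[0,0,0,-0.003,0],[0,0,0,0,0],[0,0,0,0,0]]
  ]
}}

```text
time: 51.7
tool_pos: [0.5977, 0.0361, 0.1031]
tool_rot: [-0.0, 0.999, 0.051, -0.0]
contact_force: [-0.5, 0.7, -0.2]
gripper_width: 0.216
grasp_force: 60.2
```

Request:
{"api": "servo_tool", "payload": {
  "deltas": [
    [[0,0,0,-0.004,0],[0,0,0,-0.004,0],[0,0,0,-0.004,0],[0,0,0,-0.004,0],[0,0,0,-0.003,0],[0,0,0,-0.001,0],[0,0,0,0,0],[0,0,0,0,0]]
  ]
}}

```text
time: 52.5
tool_pos: [0.598, 0.0362, 0.0846]
tool_rot: [-0.0, 0.999, 0.051, -0.0]
contact_force: [-3.0, 0.2, 6.7]
gripper_width: 0.216
grasp_force: 61.2
```

Request:
{"api": "servo_tool", "payload": {
  "deltas": [
    [[0,0,0,0,0],[45,0,0,0,0],[45,0,0,0,0],[45,0,0,0,0],[45,0,0,0.03,0],[45,0,0,0.04,0],[45,0,0,0.02,0],[45,-0.03,0.05,0,0]]
  ]
}}

```text
time: 53.3
tool_pos: [0.5765, 0.0762, 0.1784]
tool_rot: [0.001, 0.999, 0.048, 0.005]
contact_force: [0.1, 1.5, 0.2]
gripper_width: 0.45
grasp_force: 0.0
```

Request:
{"api": "servo_tool", "payload": {
  "deltas": [
    [[45,-0.03,0.05,0,4.2],[45,-0.03,0.05,0,4.5],[45,-0.02,0.05,0,4.5],[45,-0.02,0.05,0,0],[45,-0.012,0.04,0,0],[45,0,0.02,-0.03,0],[45,0,0,-0.03,0],[45,0,0,0,0]]
  ]
}}

```text
time: 54.1
tool_pos: [0.4678, 0.3166, 0.1079]
tool_rot: [0.002, 0.986, 0.166, -0.005]
contact_force: [-1.0, -0.5, -0.4]
gripper_width: 0.45
grasp_force: 0.0
```

```bash
python3 - <<'E'
from h import *
s=manip.state();print(s['tool_pos'],np.degrees(2*np.arcsin(s['tool_rot'][2])),s['gripper_width'])
d=snap('top','top17');w=world(d);e=snap('scene','scene17');we=world(e)
print(rect(d,w,(.58,.613,.015,.06),(.076,.12),.088),rect(d,w,(.615,.655,.015,.065),(.076,.12),.088))
for W in(w,we):
  for x,y in((.63,.0405),(.597,.0375)):
    m=(abs(W[...,0]-x)<.009)&(abs(W[...,1]-y)<.009)&(W[...,2]>.075)&(W[...,2]<.13);print(m.sum(),np.percentile(W[m][:,2],[10,50,90]))
E
```

```text
[0.46781511 0.31664106 0.10790948] 19.121868373236403 0.4504569177305258
(array([597.2,  37.7]), array([21.3, 18.4]), 0.2, array([597.1,  38.1]), 69) (array([629.2,  40.4]), array([24.2, 20.8]), 9.4, array([629.1,  40.5]), 71)
39 [0.08418018 0.08901524 0.09246817]
47 [0.08427625 0.08884467 0.09373869]
31 [0.07713762 0.08633054 0.08769087]
32 [0.07915748 0.08627027 0.08775989]
```

Request:
{"api": "servo_tool", "payload": {
  "deltas": [
    [[45,-0.008,0.02,0,0.5],[45,-0.004,0.01,0,0],[45,0,0,0,0],[45,0,0,0,0],[45,0,0,0,0],[45,0,0,0,0],[45,0,0,0,0],[45,0,0,0,0]]
  ]
}}

```text
time: 55.0
tool_pos: [0.4595, 0.3473, 0.1131]
tool_rot: [0.0, 0.986, 0.169, -0.0]
contact_force: [-0.0, -0.3, 0.5]
gripper_width: 0.45
grasp_force: 0.0
```

Request:
{"api": "servo_tool", "payload": {
  "deltas": [
    [[45,-0.0042,0.0013,-0.02,0],[45,0,0,-0.02,0],[45,0,0,-0.015,0],[45,0,0,-0.007,0],[45,0,0,0,0],[45,0,0,0,0],[0,0,0,0,0],[0,0,0,0,0]]
  ]
}}

```text
time: 55.8
tool_pos: [0.4561, 0.3493, 0.0525]
tool_rot: [-0.0, 0.985, 0.17, 0.001]
contact_force: [0.1, -0.8, 1.8]
gripper_width: 0.214
grasp_force: 59.9
```

Request:
{"api": "servo_tool", "payload": {
  "deltas": [
    [[0,0,0,0,0],[0,0,0,0,0],[0,0,0,0,0],[0,0,0,0,0],[0,0,0,0.03,0],[0,0,0,0.04,0],[0,0,0,0.03,0],[0,0,-0.03,0,-4.5]]
  ]
}}

```text
time: 56.6
tool_pos: [0.458, 0.3219, 0.1571]
tool_rot: [-0.002, 0.991, 0.131, 0.005]
contact_force: [1.1, -0.6, -0.6]
gripper_width: 0.217
grasp_force: 59.6
```

Request:
{"api": "servo_tool", "payload": {
  "deltas": [
    [[0,0.02,-0.05,0,-4.6],[0,0.02,-0.05,0,-4.5],[0,0.02,-0.05,0,0],[0,0.02,-0.05,0,0],[0,0.02,-0.05,0,0],[0,0.009,-0.035,0,0],[0,0,0,-0.015,0],[0,0,0,0,0]]
  ]
}}

```text
time: 57.4
tool_pos: [0.5552, 0.0513, 0.1331]
tool_rot: [-0.001, 0.999, 0.051, -0.003]
contact_force: [-0.5, 0.4, -1.1]
gripper_width: 0.216
grasp_force: 59.6
```

Request:
{"api": "servo_tool", "payload": {
  "deltas": [
    [[0,0.0085,-0.014,0,0],[0,0,0,0,0],[0,0,0,0,0],[0,0,0,0,0],[0,0,0,0,0],[0,0,0,0,0],[0,0,0,0,0],[0,0,0,0,0]]
  ]
}}

```text
time: 58.2
tool_pos: [0.5655, 0.0379, 0.1362]
tool_rot: [-0.0, 0.999, 0.052, -0.0]
contact_force: [0.5, -0.1, -0.8]
gripper_width: 0.217
grasp_force: 59.6
```

Request:
{"api": "servo_tool", "payload": {
  "deltas": [
    [[0,-0.0007,-0.005,0,0],[0,0,0,-0.01,0],[0,0,0,-0.005,0],[0,0,0,-0.004,0],[0,0,0,-0.004,0],[0,0,0,-0.004,0],[0,0,0,-0.004,0],[0,0,0,0,0]]
  ]
}}

```text
time: 59.0
tool_pos: [0.5655, 0.0328, 0.1049]
tool_rot: [0.0, 0.999, 0.052, 0.001]
contact_force: [2.6, 0.4, -2.7]
gripper_width: 0.217
grasp_force: 59.5
```

Request:
{"api": "servo_tool", "payload": {
  "deltas": [
    [[0,0,0,-0.004,0],[0,0,0,-0.004,0],[0,0,0,-0.004,0],[0,0,0,-0.004,0],[0,0,0,-0.003,0],[0,0,0,-0.001,0],[0,0,0,0,0],[0,0,0,0,0]]
  ]
}}

```text
time: 59.8
tool_pos: [0.5657, 0.0328, 0.0865]
tool_rot: [0.0, 0.999, 0.052, 0.001]
contact_force: [2.1, 1.9, 6.8]
gripper_width: 0.22
grasp_force: 60.4
```

Request:
{"api": "servo_tool", "payload": {
  "deltas": [
    [[0,0,0,0,0],[45,0,0,0,0],[45,0,0,0,0],[45,0,0,0,0],[45,0,0,0.03,0],[45,0,0,0.04,0],[45,0,0,0.02,0],[45,-0.03,-0.04,0,0]]
  ]
}}

```text
time: 60.6
tool_pos: [0.5384, -0.0056, 0.1798]
tool_rot: [0.0, 0.999, 0.054, 0.004]
contact_force: [0.2, -1.1, 0.7]
gripper_width: 0.453
grasp_force: 0.0
```

Request:
{"api": "servo_tool", "payload": {
  "deltas": [
    [[95,-0.03,-0.04,0,0],[95,-0.03,-0.02,0,0],[95,-0.03,0,0,0],[95,0,0,0,0],[95,0,0,0,0],[95,0,0,0,0],[95,0,0,0,0],[95,0,0,0,0]]
  ]
}}

```text
time: 61.4
tool_pos: [0.4455, -0.067, 0.1751]
tool_rot: [-0.0, 0.999, 0.052, -0.0]
contact_force: [-0.2, 0.2, -0.7]
gripper_width: 0.951
grasp_force: 0.0
```

```bash
python3 - <<'E'
from h import *
s=manip.state();print(s['tool_pos'],np.degrees(2*np.arcsin(s['tool_rot'][2])),s['gripper_width'])
d=snap('top','top18');w=world(d);e=snap('scene','scene18');we=world(e)
print(rect(d,w,(.548,.58,.01,.06),(.076,.12),.088))
for W in(w,we):
  for x,y in((.63,.0405),(.597,.0375),(.564,.034)):
    m=(abs(W[...,0]-x)<.009)&(abs(W[...,1]-y)<.009)&(W[...,2]>.075)&(W[...,2]<.13);print(m.sum(),np.percentile(W[m][:,2],[10,50,90]))
for nm,b,zr,z,ex in [('A',(.58,.63,.265,.32),(.045,.07),.057,None),('B',(.53,.59,.22,.28),(.045,.07),.057,None),('cov',(.36,.52,-.13,-.01),(.025,.045),.034,None),('op',(.36,.56,-.29,-.13),(-.01,.03),.018,d['pixels'].max(2)<90)]: print(nm,rect(d,w,b,zr,z,ex))
# cover rect from scene by plane
print('scov',rect(e,we,(.36,.52,-.13,-.01),(.025,.045),.034))
A=cv2.imread('pics/top18.png')[180:330,200:430];B=cv2.imread('pics/scene18.png')[205:370,200:430]
cv2.imwrite('pics/c11.png',np.hstack([cv2.resize(A,(400,260),interpolation=2),cv2.resize(B,(400,260),interpolation=2)]))
E
```

```text
[ 0.44546083 -0.06703235  0.17513637] 5.981594941654074 0.9514711278272491
(array([564. ,  35.1]), array([23.8, 18.3]), 0.2, array([563.8,  35. ]), 71)
41 [0.08397045 0.09055978 0.09399984]
49 [0.08473846 0.08767024 0.09348922]
46 [0.0843383  0.0884966  0.09333175]
40 [0.07861724 0.08613041 0.0879877 ]
35 [0.0807436  0.08672181 0.08803842]
31 [0.08510941 0.08685638 0.08859187]
A (array([605. , 283.5]), array([21.9, 18.7]), 1.4, array([605.7, 283.7]), 67)
B (array([564.5, 238.6]), array([21.9, 21.3]), 1.2, array([564.9, 239.3]), 71)
cov (array([414.6, -74.5]), array([58.7, 54.3]), 4.8, array([410. , -73.1]), 370)
op (array([ 439.3, -219.5]), array([78.5, 15.7]), 6.9, array([ 438.5, -219.8]), 165)
scov (array([452.5, -65.2]), array([152.3, 118.8]), 4.1, array([453. , -64.8]), 914)
```

View pics/c11.png

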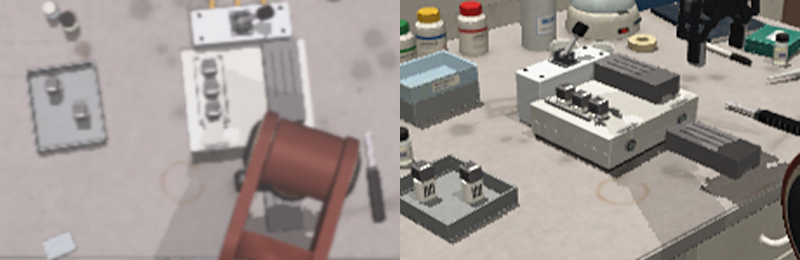

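Request:
{"api": "servo_tool", "payload": {
  "deltas": [
    [[95,0,0.05,0,0],[95,0,0.05,0,0],[95,0,0.05,0,0],[95,0,0.05,0,0],[95,0,0,0,0],[95,0,0,0,0],[95,0,0,0,0],[95,0,0,0,0]]
  ]
}}

```text
time: 62.3
tool_pos: [0.4451, 0.1316, 0.1751]
tool_rot: [0.0, 0.999, 0.051, -0.0]
contact_force: [-0.3, -0.6, 0.1]
gripper_width: 0.949
grasp_force: 0.0
```

```bash
python3 - <<'E'
from h import *
s=manip.state();print(s['tool_pos'])
d=snap('top','top19');w=world(d)
print(rect(d,w,(.36,.54,-.13,-.01),(.025,.045),.034,d['pixels'].max(2)<150))
E
```

```text
[0.44511649 0.13158172 0.17508212]
(array([438.3, -52.6]), array([132.3,  48.2]), 25.1, array([431.2, -54.7]), 93)
```

```bash
python3 - <<'E'
from h import *
d=np.load('pics/top19.npz');w=world(d);g=d['pixels'].astype(int)
print(rect(d,w,(.36,.515,-.13,-.01),(.024,.046),.034))
for x in (.39,.42,.45,.48,.5):
    m=(abs(w[...,0]-x)<.004)&(abs(w[...,1]+.072)<.02);print(x,m.sum(),np.median(w[m],0),np.median(g[m],0))
E
```

```text
(array([447.4, -71.3]), array([123.8,  54.9]), 5.1, array([447.1, -71.6]), 940)
0.39 51 [ 0.39093549 -0.07378464  0.03374347] [155. 150. 153.]
0.42 48 [ 0.42031355 -0.07184677  0.03485834] [157. 150. 154.]
0.45 45 [ 0.44978527 -0.07115568  0.03413283] [153. 147. 151.]
0.48 45 [ 0.47934752 -0.07127925  0.03521508] [154. 149. 153.]
0.5 46 [ 0.50090956 -0.0714123   0.03388742] [159. 153. 156.]
```

Request:
{"api": "servo_tool", "payload": {
  "deltas": [
    [[95,0.003,-0.05,0,-0.5],[95,0,-0.05,0,0],[95,0,-0.05,0,0],[95,0,-0.05,0,0],[95,0,-0.0045,0,0],[95,0,0,-0.03,0],[95,0,0,-0.03,0],[95,0,0,0,0]]
  ]
}}

```text
time: 63.15
tool_pos: [0.4445, -0.071, 0.1108]
tool_rot: [-0.002, 0.999, 0.047, -0.004]
contact_force: [-0.9, 0.8, -1.2]
gripper_width: 0.951
grasp_force: 0.0
```

Request:
{"api": "servo_tool", "payload": {
  "deltas": [
    [[95,0,0,-0.03,0],[95,0,0,-0.03,0],[95,0,0,-0.02,0],[95,0,0,-0.013,0],[95,0,0,0,0],[95,0,0,0,0],[95,0,0,0,0],[95,0,0,0,0]]
  ]
}}

```text
time: 63.95
tool_pos: [0.449, -0.072, 0.0236]
tool_rot: [0.0, 0.999, 0.047, 0.001]
contact_force: [0.1, 0.5, 0.7]
gripper_width: 0.951
grasp_force: 0.0
```

Request:
{"api": "servo_tool", "payload": {
  "deltas": [
    [[40,-0.0005,0,0,0],[40,0,0,0,0],[40,0,0,0,0],[40,0,0,0,0],[40,0,0,0,0],[40,0,0,0,0],[40,0,0,0,0],[40,0,0,0,0]]
  ]
}}

```text
time: 64.75
tool_pos: [0.448, -0.0719, 0.0229]
tool_rot: [0.0, 0.999, 0.047, 0.001]
contact_force: [0.0, 0.1, 6.1]
gripper_width: 0.619
grasp_force: 64.0
```

Request:
{"api": "servo_tool", "payload": {
  "deltas": [
    [[40,0,0,0.01,0],[40,0,0,0.03,0],[40,0,0,0.04,0],[40,0,0,0.04,0],[40,0,0,0.03,0],[40,0,0,0,0],[40,0,0,0,0],[40,0,0,0,0]]
  ]
}}

```text
time: 65.55
tool_pos: [0.4462, -0.0712, 0.1702]
tool_rot: [-0.001, 0.999, 0.047, -0.002]
contact_force: [0.3, 0.2, -1.3]
gripper_width: 0.622
grasp_force: 63.4
```

```bash
python3 - <<'E'
from lev import *
s=manip.state();p=s['tool_pos'];print(p)
lev(snap('scene','s20'),p[0],p[1],(.1,.25))
E
```

```text
[ 0.44615339 -0.07122604  0.17020761]
-0.05 55 0.1804
-0.03 51 0.1804
0 45 0.1802
0.03 8 0.1797
0.05 14 0.1802
```

Request:
{"api": "servo_tool", "payload": {
  "deltas": [
    [[40,0.03,0.02,0,0.45],[40,0.03,0.02,0,0],[40,0.03,0.02,0,0],[40,0.03,0.02,0,0],[40,0.0285,0.027,0,0],[40,0,0,0,0],[40,0,0,0,0],[40,0,0,0,0]]
  ]
}}

```text
time: 66.4
tool_pos: [0.5947, 0.035, 0.1706]
tool_rot: [-0.0, 0.999, 0.051, -0.001]
contact_force: [0.5, -0.9, -0.1]
gripper_width: 0.624
grasp_force: 63.3
```

Request:
{"api": "servo_tool", "payload": {
  "deltas": [
    [[40,0,0,-0.02,0],[40,0,0,-0.02,0],[40,0,0,0,0],[40,0,0,0,0],[40,0,0,0,0],[40,0,0,0,0],[40,0,0,0,0],[40,0,0,0,0]]
  ]
}}

```text
time: 67.2
tool_pos: [0.5962, 0.0353, 0.1328]
tool_rot: [0.0, 0.999, 0.051, 0.001]
contact_force: [0.4, 0.4, -0.2]
gripper_width: 0.619
grasp_force: 63.3
```

Request:
{"api": "servo_tool", "payload": {
  "deltas": [
    [[40,-0.0013,0.0006,-0.015,0],[40,0,0,-0.012,0],[40,0,0,-0.006,0],[40,0,0,-0.003,0],[40,0,0,-0.002,0],[40,0,0,0,0],[40,0,0,0,0],[40,0,0,0,0]]
  ]
}}

```text
time: 68.0
tool_pos: [0.595, 0.0359, 0.0947]
tool_rot: [0.0, 0.999, 0.051, 0.0]
contact_force: [0.3, 0.7, -0.7]
gripper_width: 0.621
grasp_force: 63.3
```

Request:
{"api": "servo_tool", "payload": {
  "deltas": [
    [[40,0,0,-0.001,0],[40,0,0,-0.001,0],[40,0,0,-0.001,0],[40,0,0,-0.001,0],[40,0,0,0,0],[40,0,0,0,0],[40,0,0,0,0],[40,0,0,0,0]]
  ]
}}

```text
time: 68.8
tool_pos: [0.5948, 0.036, 0.0905]
tool_rot: [-0.0, 0.999, 0.051, 0.0]
contact_force: [-1.3, 0.2, 3.9]
gripper_width: 0.622
grasp_force: 63.8
```

Request:
{"api": "servo_tool", "payload": {
  "deltas": [
    [[40,0,0,-0.001,0],[40,0,0,-0.001,0],[40,0,0,-0.001,0],[40,0,0,-0.001,0],[40,0,0,0,0],[40,0,0,0,0],[40,0,0,0,0],[40,0,0,0,0]]
  ]
}}

```text
time: 69.6
tool_pos: [0.5961, 0.0361, 0.0885]
tool_rot: [-0.0, 0.999, 0.051, 0.002]
contact_force: [-0.4, 1.9, 9.2]
gripper_width: 0.62
grasp_force: 64.7
```

```bash
python3 - <<'E'
from lev import *
s=manip.state();p=s['tool_pos'];print(p)
lev(snap('scene','s21'),p[0]-.001,p[1]+.0014,(.08,.12))
E
```

```text
[0.59612052 0.03609987 0.08846369]
-0.05 55 0.0989
-0.03 53 0.099
0 45 0.0987
0.03 6 0.0987
0.05 5 0.0985
```

Request:
{"api": "servo_tool", "payload": {
  "deltas": [
    [[80,0,0,0,0],[80,0,0,0,0],[80,0,0,0,0],[80,0,0,0.03,0],[80,0,0,0.04,0],[0,-0.02,0,0.02,0],[0,-0.025,-0.004,0,0],[0,0,0,0,0]]
  ]
}}

```text
time: 70.45
tool_pos: [0.5479, 0.0318, 0.1761]
tool_rot: [0.0, 0.999, 0.051, -0.0]
contact_force: [0.2, -0.1, -0.2]
gripper_width: 0.295
grasp_force: 0.0
```

```bash
python3 - <<'E'
from lev import *
s=manip.state();p=s['tool_pos'];print(p)
d=snap('scene','s22');lev(d,.594,.0373,(.08,.12))
e=snap('top','t22');lev(e,.594,.0373,(.08,.12));w=world(e);print(rect(e,w,(.5,.68,0,.1),(.08,.115),.096));w=world(d);print(rect(d,w,(.5,.68,0,.1),(.08,.115),.096))
E
```

```text
[0.54786639 0.03184015 0.17612249]
-0.05 121 0.0984
-0.03 45 0.1005
0 43 0.0979
0.03 45 0.0958
0.05 37 0.0943
-0.05 54 0.099
-0.03 0 None
0 0 None
0.03 0 None
0.05 0 None
(array([541.6,  32.4]), array([18.4, 54.5]), 0.2, array([540.4,  34.5]), 90)
(array([593.4,  43.3]), array([159.8,  84.4]), 3.6, array([589.6,  45.7]), 912)
```

Request:
{"api": "servo_tool", "payload": {
  "deltas": [
    [[0,-0.004,-0.001,-0.02,0],[0,0,0,-0.02,0],[0,0,0,-0.012,0],[0,0,0,-0.004,0],[0,0,0,-0.002,0],[0,0,0,-0.002,0],[0,0,0,0,0],[0,0,0,0,0]]
  ]
}}

```text
time: 71.35
tool_pos: [0.5463, 0.0309, 0.1171]
tool_rot: [0.0, 0.999, 0.051, 0.001]
contact_force: [0.8, -0.8, 1.4]
gripper_width: -0.0
grasp_force: 0.2
```

Request:
{"api": "servo_tool", "payload": {
  "deltas": [
    [[0,0,0,-0.002,0],[0,0,0,-0.002,0],[0,0,0,-0.002,0],[0,0,0,-0.002,0],[0,0,0,0,0],[0,0,0,0,0],[0,0,0,0,0],[0,0,0,0,0]]
  ]
}}

```text
time: 72.15
tool_pos: [0.5475, 0.0308, 0.1147]
tool_rot: [0.0, 0.999, 0.051, 0.001]
contact_force: [-11.1, 0.3, 26.4]
gripper_width: 0.004
grasp_force: 13.1
```

```bash
python3 - <<'E'
from lev import *
s=manip.state();print(s['tool_pos'],s['contact_force'])
d=snap('scene','s23');lev(d,.594,.0373,(.08,.12))
B=cv2.resize(cv2.imread('pics/s23.png')[205:325,250:410],None,fx=4.8,fy=4.8,interpolation=cv2.INTER_CUBIC);cv2.imwrite('pics/c12.png',B)
E
```

```text
[0.54749246 0.03075012 0.11467643] [-11.13384927   0.27627985  26.42021301]
-0.05 183 0.0988
-0.03 23 0.0986
0 48 0.097
0.03 47 0.095
0.05 42 0.0941
```

View pics/c12.png

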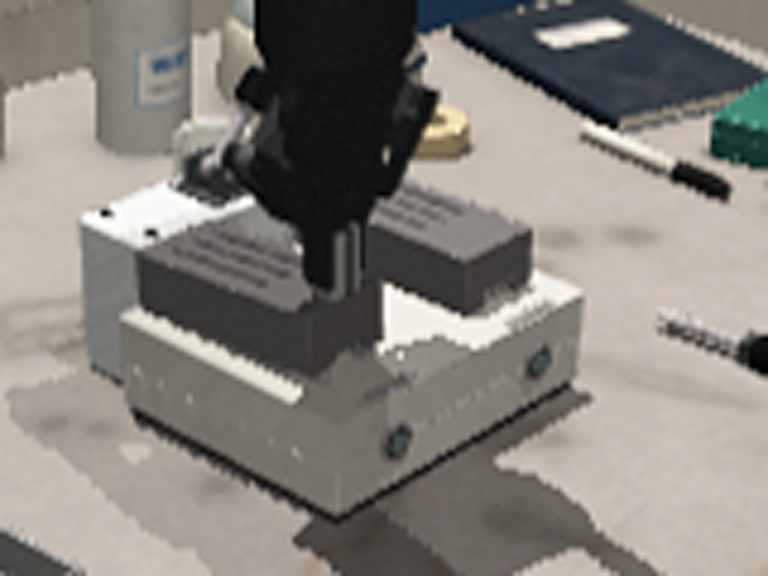

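Request:
{"api": "servo_tool", "payload": {
  "deltas": [
    [[0,0,0,0.03,0],[0,0,0,0.04,0],[0,-0.04,0,0,0],[0,-0.05,-0.03,0,0],[0,-0.02,-0.05,0,0],[0,0,-0.03,0,0],[0,0,0,0,0],[0,0,0,0,0]]
  ]
}}

```text
time: 73.0
tool_pos: [0.4441, -0.0715, 0.1784]
tool_rot: [-0.0, 0.999, 0.051, 0.0]
contact_force: [0.1, 0.4, -0.9]
gripper_width: -0.003
grasp_force: 0.0
```

```bash
python3 - <<'E'
from lev import *
s=manip.state();print(s['tool_pos'])
e=snap('top','t24');d=snap('scene','s24');lev(d,.594,.0373,(.08,.12))
for n in('top0','top9','t24'):
    q=np.load(f'pics/{n}.npz');print(n,rect(q,world(q),(.5,.68,0,.1),(.083,.115),.094))
for n in('scene0','scene9','s24'):
    q=np.load(f'pics/{n}.npz');g=q['pixels'].astype(int).max(2);w=world(q)
    print(n,rect(q,w,(.5,.68,-.0,.1),(.085,.115),.094,g>85))
E
```

```text
[ 0.44412088 -0.07149833  0.17836399]
-0.05 140 0.0958
-0.03 45 0.1002
0 45 0.0982
0.03 45 0.0957
0.05 39 0.0939
top0 (array([594. ,  37.3]), array([125.2,  54. ]), 5.8, array([593.6,  37.3]), 974)
top9 (array([594.1,  36.7]), array([127.6,  54.2]), 5.2, array([594. ,  36.8]), 990)
t24 (array([607.2,  36.4]), array([143.7,  68.4]), 0.2, array([609. ,  37.5]), 1125)
scene0 (array([599.9,  39.7]), array([ 71.7, 153.1]), 88.1, array([601.6,  38.4]), 627)
scene9 (array([610.8,  34.6]), array([134.2,  73.7]), 3.4, array([610.8,  33.6]), 560)
s24 (array([613.3,  32.9]), array([126.7,  72.3]), 6.3, array([612.6,  34.5]), 536)
```

```bash
python3 - <<'E'
from h import *
def sh(a,b,box):
    A=cv2.cvtColor(cv2.imread(f'pics/{a}.png'),6).astype(np.float32);B=cv2.cvtColor(cv2.imread(f'pics/{b}.png'),6).astype(np.float32)
    u0,u1,v0,v1=box;W=np.eye(2,3,dtype=np.float32)
    k=lambda I:cv2.resize(I[v0:v1,u0:u1],None,fx=4,fy=4,interpolation=cv2.INTER_CUBIC)
    cc,W=cv2.findTransformECC(k(A),k(B),W,cv2.MOTION_EUCLIDEAN,(3,200,1e-6));return round(cc,3),W[:,2]/4,np.degrees(W[1,0])
print(sh('top0','t24',(305,336,200,262)),sh('top9','t24',(305,336,200,262)),sh('top0','top9',(305,336,200,262)))
print(sh('scene0','s24',(280,335,250,290)),sh('scene9','s24',(280,335,250,290)),sh('scene0','scene9',(280,335,250,290)))
d=np.load('pics/t24.npz');w=world(d)
m=(w[...,0]>.5)&(w[...,0]<.68)&(w[...,1]>0)&(w[...,1]<.1)&(w[...,2]>.083)&(w[...,2]<.115)
print(m.sum(1).nonzero()[0][[0,-1]],m.sum(0).nonzero()[0][[0,-1]])
for r in range(205,262,5): print(r,np.nonzero(m[r])[0][[0,-1]] if m[r].any() else 0,(w[r,322]).round(4))
E
```

```text
(0.927, array([-0.00613152, -0.42020532], dtype=float32), np.float32(-0.040110536)) (0.943, array([-0.24805862, -0.6822901 ], dtype=float32), np.float32(-0.00010840647)) (0.969, array([ 0.28571165, -0.06081684], dtype=float32), np.float32(0.11546302))
(0.876, array([-1.2528944 , -0.72885865], dtype=float32), np.float32(-0.017155495)) (0.971, array([-1.4918861, -0.2389307], dtype=float32), np.float32(-0.50977296)) (0.881, array([ 0.19562109, -0.33581293], dtype=float32), np.float32(0.23490767))
[199 253] [308 334]
205 [311 328] [0.6621 0.034  0.0971]
210 [309 328] [0.6499 0.0339 0.0919]
215 [309 329] [0.6351 0.0339 0.0985]
220 [310 329] [0.6215 0.0339 0.0999]
225 [310 330] [nan nan nan]
230 [311 331] [0.5953 0.0339 0.0978]
235 [311 331] [0.581  0.0339 0.104 ]
240 [312 332] [0.5683 0.0338 0.1014]
245 [312 332] [0.5553 0.0338 0.1003]
250 [313 333] [0.5418 0.0338 0.1031]
255 0 [0.534  0.0336 0.0667]
260 0 [0.5214 0.0335 0.0611]
```

Request:
{"api": "servo_tool", "payload": {
  "deltas": [
    [[90,0.03,0.02,0,0],[95,0.03,0.02,0,0],[95,0.03,0.02,0,0],[95,0.03,0.02,0,0],[95,0.0315,0.0276,0,0],[95,0,0,-0.02,0],[95,0,0,-0.02,0],[95,0,0,0,0]]
  ]
}}

```text
time: 73.9
tool_pos: [0.5935, 0.0383, 0.1341]
tool_rot: [-0.001, 0.999, 0.053, -0.004]
contact_force: [-0.9, 1.1, 0.2]
gripper_width: 0.948
grasp_force: 0.0
```

Request:
{"api": "servo_tool", "payload": {
  "deltas": [
    [[95,0,0,-0.02,0],[95,0,0,-0.015,0],[95,0,0,-0.01,0],[95,0,0,-0.006,0],[95,0,0,0,0],[95,0,0,0,0],[95,0,0,0,0],[95,0,0,0,0]]
  ]
}}

```text
time: 74.7
tool_pos: [0.5962, 0.0363, 0.088]
tool_rot: [0.0, 0.999, 0.051, 0.001]
contact_force: [0.8, -0.5, -0.6]
gripper_width: 0.944
grasp_force: 0.0
```

Grip, lift 3 mm, shift 2 mm toward the front, lower, release.

Request:
{"api": "servo_tool", "payload": {
  "deltas": [
    [[40,0,-0.0002,-0.003,0],[40,0,0,0,0],[40,0,0,0,0],[40,0,0,0,0],[40,0,0,0,0],[40,0,0,0,0],[40,0,0,0,0],[40,0,0,0,0]]
  ]
}}

```text
time: 75.5
tool_pos: [0.5957, 0.0362, 0.0842]
tool_rot: [-0.0, 0.999, 0.051, 0.0]
contact_force: [0.1, 0.1, 0.9]
gripper_width: 0.621
grasp_force: 63.0
```

Request:
{"api": "servo_tool", "payload": {
  "deltas": [
    [[40,0,0,0.002,0],[40,-0.001,-0.0001,0,0],[40,-0.001,-0.0001,0,0],[40,0,0,0,0],[40,0,0,0,0],[40,0,0,-0.002,0],[40,0,0,0,0],[40,0,0,0,0]]
  ]
}}

```text
time: 76.3
tool_pos: [0.5938, 0.0361, 0.0843]
tool_rot: [-0.0, 0.999, 0.051, 0.0]
contact_force: [-0.4, 0.9, 0.3]
gripper_width: 0.621
grasp_force: 63.1
```

Request:
{"api": "servo_tool", "payload": {
  "deltas": [
    [[80,0,0,0,0],[80,0,0,0,0],[80,0,0,0,0],[80,0,0,0.03,0],[80,0,0,0.04,0],[0,-0.02,0,0.02,0],[0,-0.04,0,0,0],[0,-0.05,0,0,0]]
  ]
}}

```text
time: 77.1
tool_pos: [0.484, 0.0358, 0.1758]
tool_rot: [0.0, 0.999, 0.051, 0.001]
contact_force: [0.5, 0.6, 1.0]
gripper_width: 0.291
grasp_force: 0.0
```

```bash
cat > al.py <<'E'
from h import *
def sh(a,b,box):
    A=cv2.cvtColor(cv2.imread(f'pics/{a}.png'),6).astype(np.float32);B=cv2.cvtColor(cv2.imread(f'pics/{b}.png'),6).astype(np.float32)
    u0,u1,v0,v1=box;W=np.eye(2,3,dtype=np.float32)
    k=lambda I:cv2.resize(I[v0:v1,u0:u1],None,fx=4,fy=4,interpolation=cv2.INTER_CUBIC)
    cc,W=cv2.findTransformECC(k(A),k(B),W,cv2.MOTION_EUCLIDEAN,(3,200,1e-6));return round(cc,3),W[:,2]/4,np.degrees(W[1,0])
E
python3 - <<'E'
from al import *
from lev import *
print(manip.state()['tool_pos'])
snap('top','t25');d=snap('scene','s25');lev(d,.594,.0373,(.08,.12))
print(sh('scene9','s25',(280,335,250,290)))
try: print(sh('top9','t25',(305,336,200,262)))
except Exception as e: print(e)
E
```

```text
[0.48399342 0.03579502 0.17578651]
-0.05 124 0.0989
-0.03 49 0.1001
0 51 0.0979
0.03 41 0.0953
0.05 41 0.094
(0.957, array([-1.1147852 , -0.03959422], dtype=float32), np.float32(-0.5951434))
(0.342, array([2.5016317 , 0.35596895], dtype=float32), np.float32(1.3658584))
```

Request:
{"api": "servo_tool", "payload": {
  "deltas": [
    [[0,0,-0.05,0,0],[0,0,-0.05,0,0],[0,0,-0.03,0,0],[0,0,0,0,0],[0,0,0,0,0],[0,0,0,0,0],[0,0,0,0,0],[0,0,0,0,0]]
  ]
}}

```text
time: 78.0
tool_pos: [0.4837, -0.0931, 0.1741]
tool_rot: [-0.0, 0.999, 0.052, -0.0]
contact_force: [-0.5, -1.3, 0.9]
gripper_width: -0.003
grasp_force: 0.0
```

```bash
python3 - <<'E'
from al import *
print(manip.state()['tool_pos'])
snap('top','t26');d=snap('scene','s26')
bx=(305,336,205,258)
for a,b in(('top9','t26'),('top9','t24'),('t24','t26'),('top0','t26')): print(a,b,sh(a,b,bx))
print(sh('scene9','s26',(280,335,250,290)),sh('s24','s26',(280,335,250,290)))
for n in('top0','top9','t24','t26'):
    q=np.load(f'pics/{n}.npz');w=world(q);g=q['pixels'].astype(int)
    # edge along cover axis: front top edge brightness profile
    R=cv2.Rodrigues(q['rvec'].astype(float))[0]
    t=np.radians(5.85);ax=np.array([np.cos(t),np.sin(t)]);ay=np.array([-np.sin(t),np.cos(t)])
    s=np.arange(-.085,.085,.001);prof=0
    for l in np.linspace(-.018,.018,13):
        P=np.array([.594,.0373])+s[:,None]*ax+l*ay;X=np.c_[P,np.full(len(P),.098)];uv=cv2.projectPoints(X,q['rvec'].astype(float),q['tvec'].astype(float),np.array([[q['fx'],0,q['cx']],[0,q['fy'],q['cy']],[0,0,1.]]),None)[0].reshape(-1,2).astype(np.float32)
        prof=prof+cv2.remap(g.mean(2).astype(np.float32),uv[:,0],uv[:,1],cv2.INTER_CUBIC).ravel()/13
    print(n,prof[10:40:2].astype(int),prof[-30::2].astype(int))
E
```

```text
[ 0.48373721 -0.09308966  0.17407901]
top9 t26 (0.972, array([-0.5654847, -0.6209431], dtype=float32), np.float32(-0.54369843))
top9 t24 (0.956, array([-0.5958736, -1.1706821], dtype=float32), np.float32(-0.48705494))
t24 t26 (0.983, array([0.02682007, 0.43861732], dtype=float32), np.float32(-0.03749893))
top0 t26 (0.938, array([-0.14179885, -0.8119396 ], dtype=float32), np.float32(-0.23586822))
(0.978, array([-1.0816782 , -0.01625086], dtype=float32), np.float32(-0.60986257)) (0.984, array([0.2962332 , 0.12137494], dtype=float32), np.float32(-0.012625414))
top0 [220 194 165 148 129 109 105 125 144 152 153 153 153 153 153] [153 152 148 135 118 115 134 175 211 220 216 212 213 219 225]
top9 [204 172 145 132 123 106  91  90 107 132 146 150 150 150 150] [152 152 152 147 131 122 138 180 216 224 220 216 217 223 229]
t24 [220 219 208 178 148 132 125 112  96  86  92 114 135 145 147] [149 151 151 151 151 151 160 185 214 223 219 215 216 222 228]
t26 [221 216 192 161 141 132 122 104  89  91 112 136 147 150 150] [151 152 153 153 150 145 150 182 215 224 221 217 217 223 229]
```

Request:
{"api": "servo_tool", "payload": {
  "deltas": [
    [[90,0.03,0.03,0,0],[95,0.03,0.03,0,0],[95,0.03,0.03,0,0],[95,0.02,0.03,0,0],[95,0,0.009,0,0],[95,0,0,-0.02,0],[95,0,0,-0.02,0],[95,0,0,0,0]]
  ]
}}

```text
time: 78.9
tool_pos: [0.5908, 0.0351, 0.1306]
tool_rot: [-0.0, 0.999, 0.052, -0.003]
contact_force: [-0.9, -0.5, -0.3]
gripper_width: 0.951
grasp_force: 0.0
```

Request:
{"api": "servo_tool", "payload": {
  "deltas": [
    [[95,0,0,-0.02,0],[95,0,0,-0.015,0],[95,0,0,-0.01,0],[95,0,0,-0.005,0],[95,0,0,0,0],[95,0,0,0,0],[95,0,0,0,0],[95,0,0,0,0]]
  ]
}}

```text
time: 79.7
tool_pos: [0.5942, 0.035, 0.085]
tool_rot: [0.0, 0.999, 0.051, 0.001]
contact_force: [-0.4, -0.7, 0.6]
gripper_width: 0.948
grasp_force: 0.0
```

Request:
{"api": "servo_tool", "payload": {
  "deltas": [
    [[40,0,0.001,0,0],[40,0,0,0,0],[40,0,0,0,0],[40,0,0,0,0],[40,0,0,0,0],[40,0,0,0,0],[40,0,0,0,0],[40,0,0,0,0]]
  ]
}}

```text
time: 80.5
tool_pos: [0.5939, 0.0361, 0.0846]
tool_rot: [-0.0, 0.999, 0.051, 0.0]
contact_force: [-1.7, 0.8, 4.4]
gripper_width: 0.62
grasp_force: 62.8
```

Request:
{"api": "servo_tool", "payload": {
  "deltas": [
    [[40,0,0,0.002,0],[40,-0.0015,-0.0002,0,0],[40,-0.002,-0.0002,0,0],[40,0,0,0,0],[40,0,0,0,0],[40,0,0,-0.002,0],[40,0,0,0,0],[40,0,0,0,0]]
  ]
}}

```text
time: 81.3
tool_pos: [0.5904, 0.0356, 0.0847]
tool_rot: [-0.0, 0.999, 0.051, 0.0]
contact_force: [-2.0, 0.1, 2.9]
gripper_width: 0.619
grasp_force: 63.7
```

Request:
{"api": "servo_tool", "payload": {
  "deltas": [
    [[80,0,0,0,0],[80,0,0,0,0],[80,0,0,0,0],[80,0,0,0.03,0],[80,0,0,0.04,0],[0,-0.03,-0.03,0.02,0],[0,-0.04,-0.05,0,0],[0,-0.04,-0.05,0,0]]
  ]
}}

```text
time: 82.1
tool_pos: [0.4973, -0.0734, 0.1754]
tool_rot: [0.001, 0.999, 0.052, 0.001]
contact_force: [0.5, -0.9, -0.3]
gripper_width: 0.292
grasp_force: 0.0
```

```bash
cat > pr.py <<'E'
from al import *
def prof(n):
    q=np.load(f'pics/{n}.npz');g=q['pixels'].astype(int)
    t=np.radians(5.85);ax=np.array([np.cos(t),np.sin(t)]);ay=np.array([-np.sin(t),np.cos(t)])
    s=np.arange(-.085,.085,.001);p=0
    for l in np.linspace(-.018,.018,13):
        P=np.array([.594,.0373])+s[:,None]*ax+l*ay;X=np.c_[P,np.full(len(P),.098)];uv=cv2.projectPoints(X,q['rvec'].astype(float),q['tvec'].astype(float),np.array([[q['fx'],0,q['cx']],[0,q['fy'],q['cy']],[0,0,1.]]),None)[0].reshape(-1,2).astype(np.float32)
        p=p+cv2.remap(g.mean(2).astype(np.float32),uv[:,0],uv[:,1],cv2.INTER_CUBIC).ravel()/13
    i=np.argmin(p[10:40])+10;j=i+np.argmax(p[i:]>132);print(n,'front edge mm',(s[j-1]+(132-p[j-1])/(p[j]-p[j-1])*.001)*1000)
E
python3 - <<'E'
from pr import *
from lev import *
print(manip.state()['tool_pos'])
snap('top','t27');d=snap('scene','s27');lev(d,.594,.0373,(.08,.12))
for n in('top0','top9','t24','t26','t27'): prof(n)
E
```

```text
[ 0.49728147 -0.07338385  0.17539129]
-0.05 54 0.1017
-0.03 47 0.1004
0 44 0.0975
0.03 44 0.0953
0.05 38 0.0937
top0 front edge mm -60.437198101077215
top9 front edge mm -57.04594215331597
t24 front edge mm -51.40488557331262
t26 front edge mm -53.3891679914668
t27 front edge mm -55.78362000547347
```

Request:
{"api": "servo_tool", "payload": {
  "deltas": [
    [[0,0.02,0.03,0,0],[0,0.02,0.03,0,0],[0,0.02,0.03,0,0],[0,0,0.025,0,0],[0,0,0,0,0],[0,0,0,-0.02,0],[0,0,0,-0.02,0],[0,0,0,0,0]]
  ]
}}

```text
time: 83.0
tool_pos: [0.5553, 0.0422, 0.1306]
tool_rot: [-0.0, 0.999, 0.051, -0.003]
contact_force: [-0.1, 1.1, -0.5]
gripper_width: -0.001
grasp_force: 0.0
```

Request:
{"api": "servo_tool", "payload": {
  "deltas": [
    [[0,-0.014,-0.0115,0,0],[0,0,0,0,0],[0,0,0,-0.01,0],[0,0,0,-0.004,0],[0,0,0,-0.002,0],[0,0,0,-0.002,0],[0,0,0,-0.002,0],[0,0,0,0,0]]
  ]
}}

```text
time: 83.8
tool_pos: [0.545, 0.0311, 0.1159]
tool_rot: [0.0, 0.999, 0.051, 0.001]
contact_force: [-1.0, 0.3, 5.4]
gripper_width: -0.001
grasp_force: 2.6
```

Request:
{"api": "servo_tool", "payload": {
  "deltas": [
    [[0,0,0,-0.002,0],[0,0,0,-0.002,0],[0,0,0,-0.001,0],[0,0,0,0,0],[0,0,0,0,0],[0,0,0,0,0],[0,0,0,0,0],[0,0,0,0,0]]
  ]
}}

```text
time: 84.6
tool_pos: [0.5461, 0.031, 0.1138]
tool_rot: [0.0, 0.999, 0.052, 0.002]
contact_force: [-5.4, 0.5, 17.2]
gripper_width: -0.002
grasp_force: 8.5
```

```bash
python3 - <<'E'
from lev import *
s=manip.state();print(s['tool_pos'],s['contact_force'])
d=snap('scene','s28');lev(d,.594,.0373,(.08,.12))
E
```

```text
[0.54605363 0.03100258 0.11380722] [-5.38319231  0.45555662 17.17115362]
-0.05 131 0.099
-0.03 28 0.0975
0 50 0.0964
0.03 44 0.095
0.05 43 0.0938
```

Request:
{"api": "servo_tool", "payload": {
  "deltas": [
    [[0,0,0,-0.001,0],[0,0,0,-0.001,0],[0,0,0,-0.001,0],[0,0,0,-0.001,0],[0,0,0,-0.001,0],[0,0,0,0,0],[0,0,0,0,0],[0,0,0,0,0]]
  ]
}}

```text
time: 85.45
tool_pos: [0.5457, 0.0311, 0.108]
tool_rot: [0.0, 0.999, 0.052, 0.002]
contact_force: [-4.6, 0.5, 14.2]
gripper_width: 0.003
grasp_force: 7.6
```

```bash
python3 - <<'E'
from lev import *
s=manip.state();print(s['tool_pos'],s['contact_force'])
d=snap('scene','s29');lev(d,.594,.0373,(.08,.12))
E
```

```text
[0.54569078 0.03106644 0.10797434] [-4.63313372  0.47272605 14.19347307]
-0.05 107 0.1041
-0.03 28 0.0931
0 51 0.0931
0.03 48 0.0929
0.05 45 0.0929
```

Request:
{"api": "servo_tool", "payload": {
  "deltas": [
    [[0,0,0,0.04,0],[0,0,0,0.04,0],[0,0,-0.02,0.03,0],[0,0.03,-0.04,0,0],[0,0.04,-0.04,0,0],[0,0.04,-0.03,0,0],[0,0.04,0,0,0],[0,0.006,0,0,0]]
  ]
}}

```text
time: 86.3
tool_pos: [0.6976, -0.0954, 0.2122]
tool_rot: [-0.0, 0.999, 0.051, -0.0]
contact_force: [0.3, 1.4, -0.4]
gripper_width: -0.003
grasp_force: 0.0
```

```bash
python3 - <<'E'
from pr import *
from lev import *
print(manip.state()['tool_pos'])
e=snap('top','t30');d=snap('scene','s30');lev(d,.594,.0373,(.08,.12))
prof('top0');prof('t30');w=world(e);print(rect(e,w,(.5,.68,0,.1),(.085,.103),.094))
print(rect(e,w,(.36,.56,-.29,-.13),(-.01,.03),.018,e['pixels'].max(2)<90))
we=world(d);
for nm,W in(('t',w),('s',we)):
    m=(W[...,0]>.66)&(W[...,0]<.74)&(W[...,1]>-.1)&(W[...,1]<.06)&(W[...,2]>.12)&(W[...,2]<.16);print(nm,m.sum(),np.median(W[m],0))
E
```

```text
[ 0.69764914 -0.09539352  0.21222005]
-0.05 53 0.0927
-0.03 55 0.0929
0 53 0.0931
0.03 53 0.093
0.05 47 0.093
top0 front edge mm -60.437198101077215
t30 front edge mm -58.340989859774695
(array([605.9,  35.1]), array([146.3,  65.7]), 0.2, array([605.6,  37. ]), 1115)
(array([ 439.6, -219.8]), array([74.5, 14.9]), 7.0, array([ 438.9, -219.8]), 153)
t 22 [ 0.69689671 -0.02281474  0.12860561]
s 90 [ 0.69272771 -0.03606011  0.14022548]
```

Request:
{"api": "servo_tool", "payload": {
  "deltas": [
    [[0,0.003,0,-0.03,0],[0,0,0,-0.03,0],[0,0,0,-0.01,0],[0,0,0,0,0],[0,0,0,0,0],[0,0,0,0,0],[0,0,0,0,0],[0,0,0,0,0]]
  ]
}}

```text
time: 87.2
tool_pos: [0.6986, -0.0945, 0.1456]
tool_rot: [0.0, 0.999, 0.051, 0.001]
contact_force: [0.9, -0.3, 0.6]
gripper_width: -0.004
grasp_force: 0.0
```

Request:
{"api": "servo_tool", "payload": {
  "deltas": [
    [[0,0,0.01,0,0],[0,0,0.01,0,0],[0,0,0.01,0,0],[0,0,0.01,0,0],[0,0,0.01,0,0],[0,0,0.01,0,0],[0,0,0.01,0,0],[0,0,0.01,0,0]]
  ]
}}

```text
time: 88.0
tool_pos: [0.6974, -0.0126, 0.143]
tool_rot: [-0.0, 0.999, 0.052, -0.001]
contact_force: [0.1, 0.4, -0.7]
gripper_width: -0.0
grasp_force: 0.0
```

```bash
python3 - <<'E'
from h import *
s=manip.state();print(s['tool_pos'],s['contact_force'])
d=snap('scene','s31')
B=cv2.resize(cv2.imread('pics/s31.png')[185:305,240:400],None,fx=4.8,fy=4.8,interpolation=cv2.INTER_CUBIC);cv2.imwrite('pics/c13.png',B)
E
```

```text
[ 0.6973919  -0.01255465  0.14296091] [ 0.08092092  0.44161075 -0.66529827]
```

Request:
{"api": "servo_tool", "payload": {
  "deltas": [
    [[0,0,-0.01,0,0],[0,0,-0.01,0.03,0],[0,0,0,0.04,0],[0,-0.04,-0.03,0.03,0],[0,-0.05,-0.05,0,0],[0,-0.05,-0.05,0,0],[0,-0.05,-0.05,0,0],[0,0,0,0,0]]
  ]
}}

```text
time: 88.85
tool_pos: [0.5542, -0.1703, 0.2396]
tool_rot: [0.001, 0.999, 0.048, -0.001]
contact_force: [0.8, 0.1, -0.2]
gripper_width: -0.0
grasp_force: 0.0
```

```bash
python3 - <<'E'
from lev import *
print(manip.state()['tool_pos'])
e=snap('top','t32');d=snap('scene','s32');w=world(e);we=world(d)
for nm,q,W in(('top0',0,0),('scene0',0,0),('t32',e,w),('s32',d,we)):
    if nm.endswith('0'): q=np.load(f'pics/{nm}.npz');W=world(q)
    g=q['pixels'].max(2)
    m=(W[...,0]>.66)&(W[...,0]<.74)&(W[...,1]>-.09)&(W[...,1]<.08)&(W[...,2]>.12)&(W[...,2]<.17);print(nm,m.sum(),np.median(W[m],0) if m.any() else 0,'dark',np.median(W[m&(g<70)],0))
lev(d,.594,.0373,(.08,.12));lev(d,.605,-.0718,(.08,.12))
print('op',rect(e,w,(.36,.56,-.29,-.13),(-.01,.03),.018,e['pixels'].max(2)<90))
for nm,b,zr,z in [('A',(.58,.63,.265,.32),(.045,.07),.057),('B',(.53,.59,.22,.28),(.045,.07),.057),('vial',(.49,.58,.35,.43),(.06,.08),.07),('oil',(.65,.74,.23,.275),(.05,.07),.062)]: print(nm,rect(e,w,b,zr,z))
E
```

```text
[ 0.55420264 -0.17027245  0.23956059]
top0 99 [ 0.69674002 -0.0392892   0.14801462] dark [nan nan nan]
scene0 91 [ 0.69238578 -0.03516056  0.14090955] dark [ 0.69164198 -0.03735247  0.14401762]
t32 98 [0.69085224 0.02407101 0.14692131] dark [nan nan nan]
s32 91 [0.68558444 0.02849669 0.14158454] dark [0.68463521 0.03008339 0.14400339]
-0.05 53 0.093
-0.03 52 0.0934
0 52 0.093
0.03 51 0.0929
0.05 46 0.0929
-0.05 44 0.0929
-0.03 46 0.0933
0 43 0.0926
0.03 41 0.0929
0.05 38 0.0931
op (array([ 411.6, -229.2]), array([ 6.8, 25.7]), 70.4, array([ 410.5, -227.9]), 22)
A (array([605.1, 282.2]), array([22. , 21.3]), 1.5, array([605.6, 283.4]), 68)
B (array([564.5, 238.6]), array([21.9, 21.3]), 1.3, array([564.8, 239.6]), 70)
vial (array([541.2, 405.5]), array([28.6, 25.7]), 45.8, array([540.8, 405.7]), 98)
oil (array([708.1, 259.9]), array([22.3, 21.5]), 1.3, array([709. , 260.1]), 63)
  return _methods._mean(a, axis=axis, dtype=dtype,
  ret = um.true_divide(
```

Request:
{"api": "servo_tool", "payload": {
  "deltas": [
    [[0,0,0.04,0,0],[0,0,0.04,0,0],[0,0,0.03,0,0],[0,0,0,0,0],[0,0,0,0,0],[0,0,0,0,0],[0,0,0,0,0],[0,0,0,0,0]]
  ]
}}

```text
time: 89.75
tool_pos: [0.5578, -0.0569, 0.2398]
tool_rot: [0.0, 0.999, 0.051, -0.0]
contact_force: [0.1, -0.0, 0.4]
gripper_width: -0.003
grasp_force: 0.0
```

```bash
python3 - <<'E'
from h import *
e=snap('top','t33');w=world(e)
print('op',rect(e,w,(.36,.56,-.29,-.13),(-.01,.03),.018,e['pixels'].max(2)<90))
print(manip.job_done())
E
```

```text
op (array([ 438.6, -220. ]), array([76.4, 15.1]), 5.9, array([ 438.3, -219.8]), 155)
the job is handed in; nothing more can be done
None
```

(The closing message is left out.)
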